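# Spread varnished chokes to dry and hang the drying tag

## Robot

A 7-joint arm with a two-finger parallel gripper is mounted at the origin on a cart in front of the work surface, level with it; the furniture and walls round the work are solid. World frame = base frame: x ahead of the robot, y to its left, z up, the work surface at z = 0. Lengths are in m, angles in degrees, forces in N, time in s.
With the tool pointing down it reaches from about 0.425 to 0.925 m from the base axis. Payload 6.8 kg.
Tool frame: the origin (TCP) lies at the very end of the fingers, on their centre line; the grasp point (between the pads) lies ctrl.grip_point_offset behind it (ctrl.grip_point_offset is the distance from the TCP to the grasp point, in m); z points along the fingers, y is the line along which they close (so a half turn about z gives the same grasp; the last joint's range is limited). The gripper opens to 85 mm and grips with 20 to 120 N. Pads are 22 mm wide; open, the fingers measure 114 mm over their backs; the gripper's body (76 mm by 85 mm) begins 54 mm behind the grasp point. The pads swing forward as they close: fully open they stand 13 mm farther back than shut.
Start: joints at [-81.366, 27.33, 1.283, 89.118, -0.659, 63.558, -4.761], TCP at [0.173, 0.653, 0.231] pointing down, gripper open.
Joint ranges: [-169.35, 169.35], [-19.33, 120.38], [-80.79, 83.38], [13.8, 139.57], [-78.32, 258.32], [9.67, 109.79], [-169.56, 169.56]. Speed limits (degrees/s): [136.94, 136.94, 180, 180, 180, 180, 180].

## Interface

Orientations are given as a 3x3 rotation matrix whose columns are the frame's x, y, z axes.
In Python, from rig import ctrl gives the robot as it stands. The module is installed in compiled form; this text tells all that it offers.
- The arm moves only by the tool apply_moves, never from a script. Its argument "commands" is a list of rows, each a list of 3 entries, a list of its own where there are three numbers: the turn, a rotation vector about the world's x, y, z each as a share of 60 degrees, from -1 to 1, then the shift along the world's x, y, z each as a share of 0.02 m, from -1 to 1, then the closure, from 0 (fully open) to 1 (shut). In form: [[[rx, ry, rz], [tx, ty, tz], jaw], ...]. A call has 1 to 20 rows; each row shifts and turns the commanded pose from where the row before left it; what a row does not reach is not made up. A row lasts 1/10 s, in which the tool goes at most 50 mm and 8.59 degrees, less where a joint would pass 70% of its speed; a pose out of reach is approached as far as the arm can. A call with a number of a shift or a turn outside -1 to 1 is refused whole. A call with a gripper value outside its range is refused whole. The fingers move at their own pace and stop on an object; "force" is the grip in N (left out, the last holds). Time passes only in rows, so rows that do not move let the fingers close. It gives the time, the measured TCP pose, the force, the opening and the grip force at its end, in the units of the state.
- ctrl.observe(): the state, without advancing time (a new reading comes with each control period).
- ctrl.grab_frame(name): name is "side" or "top"; returns a dict with "color" (384x512x3 uint8, red, green, blue), "fx", "fy", "cx", "cy" (pixels), "distortion" ([k1, k2, p1, p2, k3] as OpenCV has them; the pictures are not rectified), "world_from_camera" (4x4, takes a point from camera to world coordinates). Camera axes: x right, y down, z forward; pixel columns grow to the right and rows downward; lengths in m; the calibration is good to about 2 mm. A picture is of the moment at which its call begins. There is no depth.
- ctrl.hand_in(): hands the job in; it is judged then, once.
The state is a dict: "clock": time; "qpos": joint angles; "qd": joint speeds; "joint_torque": joint torques, N m; "tool_pos": TCP position; "tcp_rot": TCP orientation; "contact_force": force on the tool from outside, world axes, zero at the start; "torque": the same for the moment, N m; "width": opening from 0.0 (shut) to 1.0 (fully open); "gripper_force": force on a finger pad.
Only numpy, scipy, OpenCV 4.12 (cv2) and the standard library are available. Lean on these libraries where they do the work, as an engineer would, in place of code of your own. Each camera call takes 0.05 s, during which the arm holds its last target. There are 200 camera calls.

## Task

Pull the green tray with the heap of freshly varnished chokes towards you until its near side lies against the wooden stop batten, then spread the chokes out evenly over the whole tray floor: one layer, none on top of another, at least a finger's width (15 mm) between neighbours, and a choke in each of the tray's four corner areas. When they are spread, hang the yellow drying tag by its eye on the stand's peg, so that it hangs freely with the tray still against the batten, and do not knock the solvent bottle over.

Things in the scene. Friction and masses are not known exactly. Their poses are not given: they have to be found in the camera images.
- tray: open green tray, outside 192 mm (its x) by 342 mm (its y) by 26 mm high, walls and floor 6 mm thick, loose, about 0.5 kg; at the start it lies far side away from the robot, its x pointing roughly away from the robot. Origin: centre of the underside; the inner floor is at its z = 6 mm and reaches to x = +-90 mm, y = +-165 mm
- tray_front_left (a point): lower outer corner of the tray's near (-x) wall at its left (+y) end, at [-96, 171, 0] mm in the tray's frame
- tray_front_right (a point): lower outer corner of the tray's near (-x) wall at its right (-y) end, at [-96, -171, 0] mm in the tray's frame
- batten: fixed light wooden stop batten lying on the bench between robot and tray, 20 mm (its x) by 400 mm (its y) by 30 mm high. Origin: centre of the underside; its far face, which the tray shall touch, is at its x = +10 mm
- choke_1: round choke, a short upright cylinder 44 mm in diameter and 30 mm high, black flanges with a copper winding between, 60 g, loose. Origin: its very centre; its z is the cylinder's axis. It lies in the lower layer of the heap in the tray
- choke_2: round choke, a short upright cylinder 44 mm in diameter and 30 mm high, black flanges with a copper winding between, 60 g, loose. Origin: its very centre; its z is the cylinder's axis. It lies in the lower layer of the heap in the tray
- choke_3: round choke, a short upright cylinder 44 mm in diameter and 30 mm high, black flanges with a copper winding between, 60 g, loose. Origin: its very centre; its z is the cylinder's axis. It lies in the lower layer of the heap in the tray
- choke_4: round choke, a short upright cylinder 44 mm in diameter and 30 mm high, black flanges with a copper winding between, 60 g, loose. Origin: its very centre; its z is the cylinder's axis. It lies in the lower layer of the heap in the tray
- choke_5: round choke, a short upright cylinder 44 mm in diameter and 30 mm high, black flanges with a copper winding between, 60 g, loose. Origin: its very centre; its z is the cylinder's axis. It lies in the lower layer of the heap in the tray
- choke_6: round choke, a short upright cylinder 44 mm in diameter and 30 mm high, black flanges with a copper winding between, 60 g, loose. Origin: its very centre; its z is the cylinder's axis. May be absent; lies flat on top of the lower layer of the heap in the tray
- choke_7: round choke, a short upright cylinder 44 mm in diameter and 30 mm high, black flanges with a copper winding between, 60 g, loose. Origin: its very centre; its z is the cylinder's axis. May be absent; lies flat on top of the lower layer of the heap in the tray
- choke_8: round choke, a short upright cylinder 44 mm in diameter and 30 mm high, black flanges with a copper winding between, 60 g, loose. Origin: its very centre; its z is the cylinder's axis. May be absent; lies flat on top of the lower layer of the heap in the tray
- tag: yellow plastic drying tag lying flat on the bench, a bar 12 mm thick and 34 mm wide that reaches from x = -50 mm to a square head 48 mm wide (x = 36 to 84 mm) with the eye, a 28 mm through hole, at x = 60 mm; 50 g, the same on both sides. Origin: in the middle of the thickness of the bar, near its centre of mass; its x points to the eye, its z is across the plate
- tag_eye (a point): centre of the tag's eye (28 mm hole), 60 mm from the tag's origin along its x
- peg_stand: fixed peg stand: dark base 90 x 90 x 12 mm (reaching from x = -35 to +55 mm), aluminium post 20 x 30 mm and 237 mm high, and a round steel peg 8 mm thick on the post's front (-x) face that slopes up and towards the robot at 45 degrees. Origin: under the post; its x points away from the peg
- peg_base (a point): where the peg leaves the post's front face, 190 mm up; the hung tag's eye rests here
- peg_tip (a point): free upper end of the peg, 35 mm nearer to the robot and 35 mm higher than peg_base
- solvent_bottle: white solvent bottle with a red band, 56 mm in diameter, 119 mm high, loose, a bystander. Origin: centre of the underside; its z points up
There are look-alikes about, which are no part of the job. Leave any purple look-alike of the choke_1 alone.

How it is judged:
By the outcome, as a careful person would: the job done as asked, in the order asked, and still so for the second after the job is handed in, with the robot touching nothing.
Of choke_6, choke_7, choke_8 only 1 to 3 are there at a start; the rules pass over those that are not, and their reading is None.
At some moment in a run one of tray, choke_1, choke_2, choke_3, choke_4, choke_5 may be knocked a few centimetres aside while the robot is not near it.
Once in a run the grip may slacken for a moment while it holds something.
It also fails if it takes over 210 s, if anything falls off the work surface, if the arm or the gripper's body presses on something with over 40 N, if the wrist force passes 120 N, or if a joint passes its speed limit or range.

## Working session

There is one attempt and no reset: what is moved stays moved. The work goes in short steps, Python scripts to look and compute and a tool call to move; the robot and the scene stay as the last step left them, time stands still between calls to the robot, and variables do not carry over. Pictures are saved under pics/ and viewed, at most 14 in all, crops included, and the job is handed in when it is done.

Besides the shell and the picture viewer there is one more tool, called after "Emit:" by a JSON object that holds its "name" and its "arguments", one argument or row to a line. apply_moves: Moves the arm, as the interface text tells. Its arguments: {"type":"object","properties":{"commands":{"type":"array"},"force":{"type":"number"}},"required":["commands"]}

```bash
mkdir -p pics
cat > h.py <<'E'
import numpy as np, cv2
from rig import ctrl
def grab(n,save=None):
    f=ctrl.grab_frame(n); f['K']=np.array([[f['fx'],0,f['cx']],[0,f['fy'],f['cy']],[0,0,1.]]); f['d']=np.array(f['distortion'],float); f['T']=np.array(f['world_from_camera'])
    if save: cv2.imwrite('pics/'+save,f['color'][:,:,::-1])
    return f
def ray(f,uv):
    p=cv2.undistortPoints(np.array(uv,float).reshape(-1,1,2),f['K'],f['d']).reshape(-1,2)
    d=np.c_[p,np.ones(len(p))]@f['T'][:3,:3].T
    return f['T'][:3,3],d
def plane(f,uv,z):
    o,d=ray(f,uv); return o+d*((z-o[2])/d[:,2])[:,None]
def proj(f,X):
    T=np.linalg.inv(f['T']); r=cv2.Rodrigues(T[:3,:3])[0]
    return cv2.projectPoints(np.array(X,float).reshape(-1,1,3),r,T[:3,3],f['K'],f['d'])[0].reshape(-1,2)
def tri(f1,a,f2,b):
    A=[];y=[]
    for f,p in((f1,a),(f2,b)):
        o,d=ray(f,[p]);d=d[0]/np.linalg.norm(d[0]);M=np.eye(3)-np.outer(d,d);A.append(M);y.append(M@o)
    x=np.linalg.lstsq(np.vstack(A),np.hstack(y),rcond=None)[0]
    return x
E
python3 - <<'E'
from h import *
np.set_printoptions(precision=3,suppress=True)
for n in('top','side'):
    f=grab(n,n+'0.png'); print(n,f['fx'],f['cx'],f['cy'],f['T'])
    cv2.imwrite(f'pics/{n}0b.png',cv2.resize(f['color'][:,:,::-1],(800,600),interpolation=cv2.INTER_CUBIC))
print(ctrl.observe(), ctrl.grip_point_offset)
E
```

```text
top 349.2382393258231 252.90144610529774 194.83490109241595 [[ 0.005 -0.989  0.147  0.378]
 [-1.    -0.001  0.029 -0.021]
 [-0.029 -0.147 -0.989  1.247]
 [ 0.     0.     0.     1.   ]]
side 454.467686133938 250.60573560034854 188.68535774087601 [[ 0.071 -0.818  0.57  -0.185]
 [-0.997 -0.066  0.03  -0.058]
 [ 0.013 -0.571 -0.821  1.179]
 [ 0.     0.     0.     1.   ]]
{'clock': 0.1, 'qpos': array([-81.366,  27.371,   1.283,  89.171,  -0.658,  63.559,  -4.76 ]), 'qd': array([ 0.03 , -0.264, -0.028, -0.163, -0.049,  0.013, -0.01 ]), 'joint_torque': array([  0.005, -59.776,   1.614, -28.195,   0.013,   0.005,   0.   ]), 'tool_pos': array([0.173, 0.652, 0.23 ]), 'tcp_rot': array([[-0.967,  0.256, -0.   ],
       [ 0.256,  0.967, -0.002],
       [-0.   , -0.002, -1.   ]]), 'contact_force': array([-0.144,  0.972, -0.27 ]), 'torque': array([-0.021,  0.045,  0.012]), 'gripper_force': 0.0, 'width': 1.0029698887286402} 0.0187
```

View pics/top0b.png

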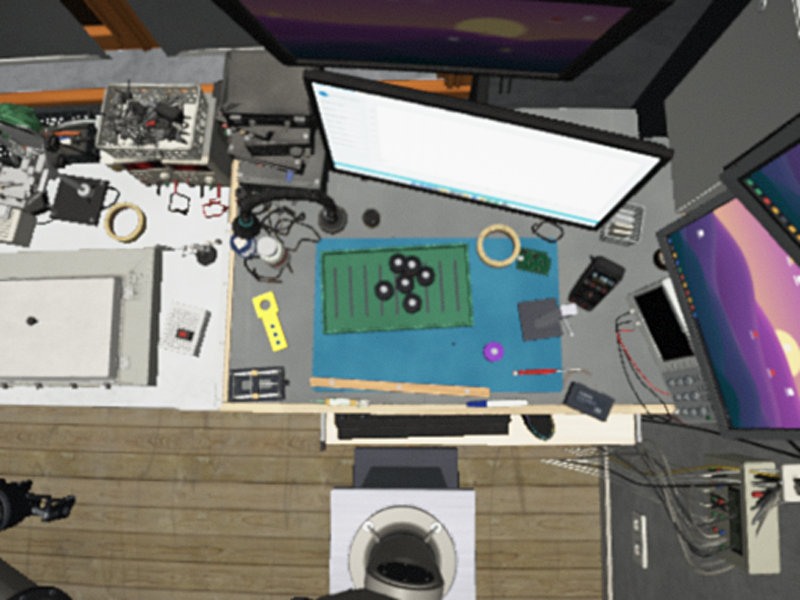

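View pics/side0b.png

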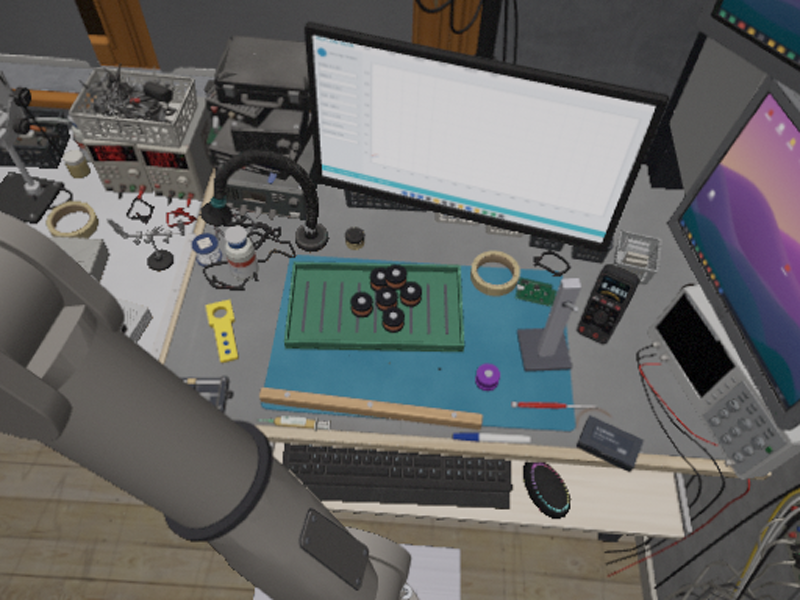

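Top view (800x600): the green tray is centred at (397,289) and the black chokes are at about (398,263), (411,266), (425,275), (405,283), (383,290) and (411,303). Other things:
- **Tag:** yellow, at (268,320), eye at the far end.
- **Batten:** (400,387).
- **Peg stand:** (545,320).
- **Bottle:** white, at (268,250).
- **Look-alikes:** purple choke at (493,351), to be left alone; dark knob at (372,217); tape roll at (498,245).

Next I measure and crop close.

Run:
```python
from h import *
np.set_printoptions(precision=3,suppress=True)
F={n:grab(n) for n in('top','side')}
def mask(f,lo,hi,roi):
    h=cv2.cvtColor(f['color'],cv2.COLOR_RGB2HSV); m=cv2.inRange(h,lo,hi); k=np.zeros_like(m); x0,y0,x1,y1=roi; k[y0:y1,x0:x1]=255; return m&k
def big(m):
    c=max(cv2.findContours(m,cv2.RETR_EXTERNAL,cv2.CHAIN_APPROX_NONE)[0],key=cv2.contourArea); return c
R={'top':(195,150,310,220),'side':(175,160,305,230)}
for n,f in F.items():
    h=cv2.cvtColor(f['color'],cv2.COLOR_RGB2HSV)
    print(n,'tray px hsv',h[205 if n=='top' else 215,215])
    c=big(mask(f,(45,60,40),(85,255,255),R[n]))
    P=plane(f,c.reshape(-1,2),.026)[:,:2].astype(np.float32); print(' tray',cv2.minAreaRect(P),cv2.boxPoints(cv2.minAreaRect(P)).tolist())
    R2={'top':(155,180,190,230),'side':(125,185,160,235)}
    c=big(mask(f,(22,120,120),(35,255,255),R2[n])); P=plane(f,c.reshape(-1,2),.012)[:,:2].astype(np.float32); r=cv2.minAreaRect(P); print(' tag',r,cv2.boxPoints(r).tolist())
    R3={'top':(195,235,320,258),'side':(160,240,312,280)}
    c=big(mask(f,(5,60,120),(22,255,255),R3[n])); P=plane(f,c.reshape(-1,2),.03)[:,:2].astype(np.float32); r=cv2.minAreaRect(P); print(' batten',r,cv2.boxPoints(r).tolist())
a=F['top']['color'][150:220,195:310]; b=F['side']['color'][160:235,175:305]
A=cv2.resize(a,(800,487),interpolation=cv2.INTER_CUBIC)[:,:,::-1]; cv2.imwrite('pics/c_top.png',A)
cv2.imwrite('pics/c_side.png',cv2.resize(b,(800,462),interpolation=cv2.INTER_CUBIC)[:,:,::-1])
a=F['top']['color'][170:240,310:400]; b=F['side']['color'][165:245,310:400]; 
c=F['side']['color'][135:235,125:205]
r=lambda i:cv2.resize(i,(400,300),interpolation=cv2.INTER_CUBIC)[:,:,::-1]
d=F['top']['color'][135:235,140:220]
cv2.imwrite('pics/c_rest.png',np.vstack([np.hstack([r(a),r(b)]),np.hstack([r(d),r(c)])]))
```

```text
top tray px hsv [ 74 118 132]
 tray ((0.5989546775817871, 0.015392959117889404), (0.19099104404449463, 0.3382776975631714), 3.2546656131744385) [[0.49401044845581055, 0.17883732914924622], [0.5132158994674683, -0.15889474749565125], [0.7038989067077637, -0.1480514109134674], [0.684693455696106, 0.18968066573143005]]
 tag ((0.5223433971405029, 0.30239537358283997), (0.1343773454427719, 0.0482415035367012), 20.43108367919922) [[0.45096126198768616, 0.30154451727867126], [0.4678014814853668, 0.2563377320766449], [0.5937255620956421, 0.30324622988700867], [0.5768853425979614, 0.34845301508903503]]
 batten ((0.3755508363246918, 0.006509661674499512), (0.3994268774986267, 0.02027534320950508), 86.7061996459961) [[0.3539551794528961, -0.19229139387607574], [0.3741970360279083, -0.19345633685588837], [0.3971464931964874, 0.20531071722507477], [0.3769046366214752, 0.2064756602048874]]
side tray px hsv [ 75  97 116]
 tray ((0.590483546257019, 0.014948815107345581), (0.20438767969608307, 0.3405442535877228), 3.4062345027923584) [[0.4783535599708557, 0.1788482815027237], [0.4985869526863098, -0.16109435260295868], [0.7026135325431824, -0.14895065128803253], [0.6823801398277283, 0.19099198281764984]]
 tag ((0.517396092414856, 0.3008488714694977), (0.13712185621261597, 0.04707573354244232), 21.496925354003906) [[0.4449789524078369, 0.2976251244544983], [0.46222996711730957, 0.2538241147994995], [0.589813232421875, 0.30407261848449707], [0.5725622177124023, 0.34787362813949585]]
 batten ((0.37165021896362305, 0.007077693939208984), (0.3951907753944397, 0.020984025672078133), 86.74713897705078) [[0.3499630391597748, -0.1896039843559265], [0.37091323733329773, -0.1907946765422821], [0.3933373987674713, 0.20375937223434448], [0.37238720059394836, 0.20495006442070007]]
```

View pics/c_side.png

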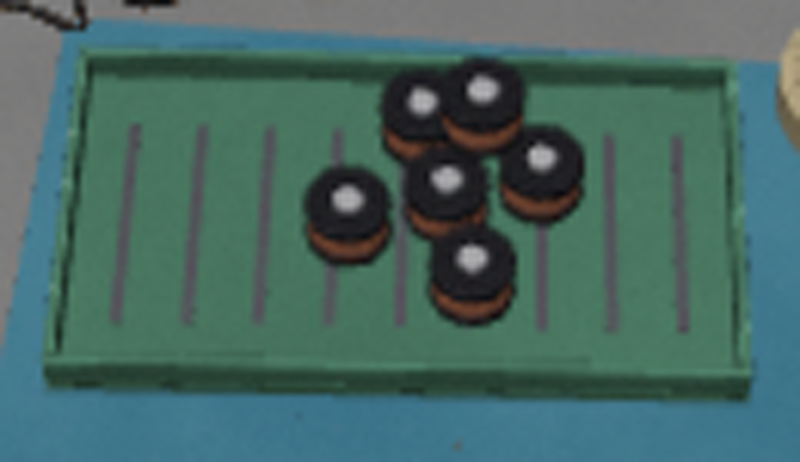

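View pics/c_rest.png

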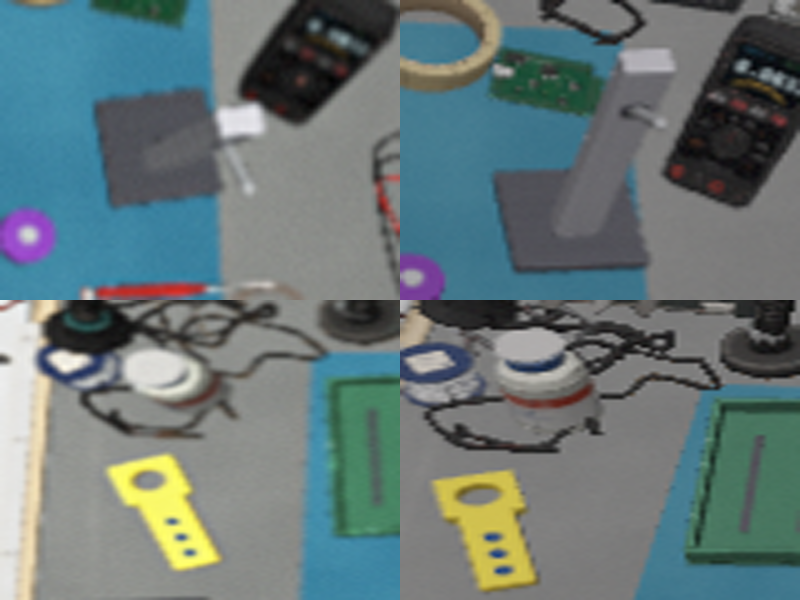

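Close views: there are six chokes. The one at (482,90) in the side crop overlaps its neighbour, so it is the upper one. The tag's eye points away from the robot. The peg slopes towards the robot and to the right from the post. The bottle stands well left of the tray. Next I triangulate the chokes, peg, bottle and monitor.

```bash
cat >> h.py <<'E'
def dots(f,roi):
    """white choke tops (small low-sat bright blobs) inside roi"""
    x0,y0,x1,y1=roi; im=f['color'][y0:y1,x0:x1]; im=cv2.resize(im,None,fx=4,fy=4,interpolation=cv2.INTER_CUBIC)
    h=cv2.cvtColor(im,cv2.COLOR_RGB2HSV); m=cv2.inRange(h,(0,0,120),(180,45,255))
    n,_,s,c=cv2.connectedComponentsWithStats(m)
    return [((c[i][0]+.5)/4-.5+x0,(c[i][1]+.5)/4-.5+y0,int(s[i,4])) for i in range(1,n) if 15<s[i,4]<500]
def chokes(ft,fs,rt,rs,thr=.012):
    a=dots(ft,rt);b=dots(fs,rs);out=[]
    for p in a:
        best=None
        for q in b:
            X=tri(ft,p[:2],fs,q[:2]); e=max(np.linalg.norm(proj(ft,X)-p[:2]),np.linalg.norm(proj(fs,X)-q[:2]))
            if best is None or e<best[1]: best=(X,e)
        out.append(best+(p[:2],))
    return out,len(a),len(b)
E
python3 - <<'E'
from h import *
np.set_printoptions(precision=3,suppress=True)
t=grab('top');s=grab('side')
o,na,nb=chokes(t,s,(200,152,306,216),(178,165,303,225)); print(na,nb)
for X,e,p in o: print('choke',X,round(float(e),2),np.round(p,1))
k=lambda p:(p[0]*.64-.18,p[1]*.64-.18)
print('monL',tri(t,k((333,172)),s,k((318,180)))); print('monR',tri(t,k((600,228)),s,k((606,245))))
# crops: top cell origin (310,170) 90x70 -> 400x300 ; side cell (310,165) 90x80
tp=lambda u,v:(310+u*90/400,170+v*70/300); sp=lambda u,v:(310+(u-400)*90/400,165+v*80/300)
pt=tri(t,tp(249,189),s,sp(662,122)); pb=tri(t,tp(226,140),s,sp(622,110)); print('pegtip',pt,'pegbase',pb)
for q in[(218,107),(250,103),(265,130),(230,137)]: print('post top z237',plane(t,[tp(*q)],.237)[0])
for q in[(622,52),(660,48),(674,66),(630,74)]: print('post top side',plane(s,[sp(*q)],.237)[0])
for q in[(93,103),(200,90),(222,193),(110,207)]: print('base top',plane(t,[tp(*q)],.012)[0])
bt=lambda u,v:(140+u*80/400,135+(v-300)*100/300); bs=lambda u,v:(125+(u-400)*80/400,135+(v-300)*100/300)
print('bottle cap',tri(t,bt(157,365),s,bs(529,345)))
print('eye',plane(t,[bt(150,480)],.006),plane(s,[bs(479,495)],.006), plane(t,[bt(150,480)],.012))
E
```

```text
8 6
choke [ 0.73   0.142 -0.115] 25.68 [201. 152.]
choke [ 0.692 -0.114 -0.02 ] 19.97 [304.9 156.2]
choke [0.658 0.01  0.032] 0.06 [254.4 167.3]
choke [ 0.646 -0.021  0.061] 0.04 [263.1 168.8]
choke [ 0.629 -0.052  0.031] 0.01 [272.  175.4]
choke [ 0.611 -0.006  0.032] 0.05 [258.9 180.3]
choke [0.596 0.043 0.031] 0.06 [245.2 184.7]
choke [ 0.565 -0.022  0.032] 0.01 [263.4 193.2]
monL [0.851 0.156 0.091]
monR [ 0.718 -0.429  0.098]
pegtip [ 0.474 -0.323  0.226] pegbase [ 0.512 -0.316  0.183]
post top z237 [ 0.529 -0.301  0.237]
post top z237 [ 0.531 -0.322  0.237]
post top z237 [ 0.513 -0.331  0.237]
post top z237 [ 0.508 -0.308  0.237]
post top side [ 0.522 -0.302  0.237]
post top side [ 0.527 -0.324  0.237]
post top side [ 0.513 -0.331  0.237]
post top side [ 0.504 -0.305  0.237]
base top [ 0.565 -0.263  0.012]
base top [ 0.576 -0.349  0.012]
base top [ 0.49  -0.364  0.012]
base top [ 0.479 -0.274  0.012]
bottle cap [0.679 0.292 0.105]
eye [[0.562 0.317 0.006]] [[0.561 0.317 0.006]] [[0.561 0.316 0.012]]
```

Emit:
{"name": "apply_moves", "arguments": {
  "commands": [
    [[0,0,0.015],[0.82,-1,0],0],
    [[0,0,0.015],[0.82,-1,0],0],
    [[0,0,0.015],[0.82,-1,0],0],
    [[0,0,0.015],[0.82,-1,0],0],
    [[0,0,0.015],[0.82,-1,0],0],
    [[0,0,0.015],[0.82,-1,0],0],
    [[0,0,0.015],[0.82,-1,0],0],
    [[0,0,0.015],[0.82,-1,0],0],
    [[0,0,0.015],[0.82,-1,0],0],
    [[0,0,0.015],[0.82,-1,0],0],
    [[0,0,0.015],[0.82,-1,0],0],
    [[0,0,0.015],[0.82,-1,0],0],
    [[0,0,0.015],[0.82,-1,0],0],
    [[0,0,0.015],[0.82,-1,0],0],
    [[0,0,0.015],[0.82,-1,0],0],
    [[0,0,0.015],[0.82,-1,0],0],
    [[0,0,0.015],[0.82,-1,0],0],
    [[0,0,0.015],[0.82,-1,0],0],
    [[0,0,0.015],[0.82,-1,0],0],
    [[0,0,0.015],[0.82,-1,0],0]
  ]
}}

```text
clock: 2.3
tool_pos: [0.5013, 0.2517, 0.2314]
tcp_rot: [[-0.998, -0.056, 0.0], [-0.056, 0.998, 0.0], [-0.0, 0.0, -1.0]]
contact_force: [0.4, 0.3, -0.8]
width: 1.0
gripper_force: 0.0
```

Emit:
{"name": "apply_moves", "arguments": {
  "commands": [
    [[0,0,0],[0.92,-0.96,-0.33],0],
    [[0,0,0],[0.92,-0.96,-0.33],0],
    [[0,0,0],[0.92,-0.96,-0.33],0],
    [[0,0,0],[0.92,-0.96,-0.33],0],
    [[0,0,0],[0.92,-0.96,-0.33],0],
    [[0,0,0],[0.92,-0.96,-0.33],0],
    [[0,0,0],[0.92,-0.96,-0.33],0],
    [[0,0,0],[0.92,-0.96,-0.33],0],
    [[0,0,0],[0.92,-0.96,-0.33],0],
    [[0,0,0],[0.92,-0.96,-0.33],0],
    [[0,0,0],[0.92,-0.96,-0.33],0],
    [[0,0,0],[0.92,-0.96,-0.33],0],
    [[0,0,0],[0,0,-1],0],
    [[0,0,0],[0,0,-1],0],
    [[0,0,0],[0,0,-1],0],
    [[0,0,0],[0,0,-1],0],
    [[0,0,0],[0,0,-1],0],
    [[0,0,0],[0,0,-1],0]
  ]
}}

```text
clock: 4.1
tool_pos: [0.7215, 0.0222, 0.0312]
tcp_rot: [[-0.998, -0.055, -0.0], [-0.055, 0.998, 0.0], [0.0, 0.0, -1.0]]
contact_force: [-0.0, 0.5, -0.0]
width: 1.004
gripper_force: 0.0
```

Run:
```python
from h import *
f=grab('top');g=grab('side')
r=lambda i:cv2.resize(i,(400,300),interpolation=cv2.INTER_CUBIC)[:,:,::-1]
cv2.imwrite('pics/p1.png',np.hstack([r(f['color'][120:240,190:350]),r(g['color'][110:245,160:340])]))
```

```text
(no output)
```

View pics/p1.png

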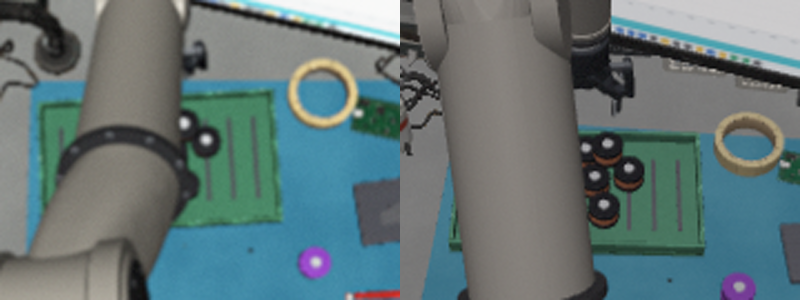

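The image shows the fingers down beyond the far wall, clear of the monitor and lamp. Now I lower and pull slowly, turning as I go.

Emit:
{"name": "apply_moves", "arguments": {
  "commands": [
    [[0,0,0],[0,0,-0.95],0],
    [[0,0,0],[-0.3,-0.03,0],0],
    [[0,0,0],[-0.3,-0.03,0],0],
    [[0,0,-0.006],[-0.3,-0.03,0],0],
    [[0,0,-0.006],[-0.3,-0.03,0],0],
    [[0,0,-0.006],[-0.3,-0.03,0],0],
    [[0,0,-0.006],[-0.3,-0.03,0],0],
    [[0,0,-0.006],[-0.3,-0.03,0],0],
    [[0,0,-0.006],[-0.3,-0.03,0],0],
    [[0,0,-0.006],[-0.3,-0.03,0],0],
    [[0,0,-0.006],[-0.3,-0.03,0],0],
    [[0,0,-0.006],[-0.3,-0.03,0],0],
    [[0,0,-0.006],[-0.3,-0.03,0],0],
    [[0,0,-0.006],[-0.3,-0.03,0],0],
    [[0,0,-0.006],[-0.3,-0.03,0],0],
    [[0,0,-0.006],[-0.3,-0.03,0],0],
    [[0,0,-0.006],[-0.3,-0.03,0],0],
    [[0,0,-0.006],[-0.3,-0.03,0],0],
    [[0,0,-0.006],[-0.3,-0.03,0],0],
    [[0,0,-0.006],[-0.3,-0.03,0],0]
  ]
}}

```text
clock: 6.2
tool_pos: [0.607, 0.0108, 0.0131]
tcp_rot: [[-0.999, 0.052, -0.0], [0.052, 0.999, 0.0], [0.0, 0.0, -1.0]]
contact_force: [-1.0, -0.0, 0.1]
width: 0.998
gripper_force: 0.2
```

Emit:
{"name": "apply_moves", "arguments": {
  "commands": [
    [[0,0,0],[-0.15,0,0],0],
    [[0,0,0],[-0.15,0,0],0],
    [[0,0,0],[-0.15,0,0],0],
    [[0,0,0],[-0.15,0,0],0]
  ]
}}

```text
clock: 6.6
tool_pos: [0.5956, 0.0108, 0.0132]
tcp_rot: [[-0.999, 0.051, 0.0], [0.051, 0.999, 0.0], [-0.0, 0.0, -1.0]]
contact_force: [0.6, 0.4, 0.3]
width: 1.002
gripper_force: 0.4
```

Run:
```python
from h import *
f=grab('top');g=grab('side')
r=lambda i:cv2.resize(i,(400,300),interpolation=cv2.INTER_CUBIC)[:,:,::-1]
cv2.imwrite('pics/p2.png',np.hstack([r(f['color'][150:270,190:350]),r(g['color'][140:290,140:340])]))
```

```text
(no output)
```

View pics/p2.png

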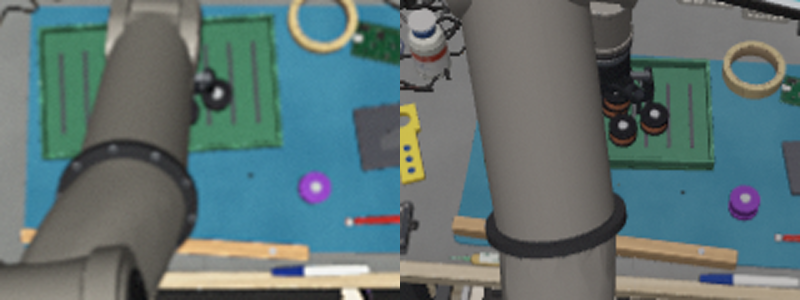

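The image shows that the tray has not moved. The open fingers end 13 mm higher than the TCP, so they skimmed over the wall into the tray. I lift straight up, move aside and look.

Emit:
{"name": "apply_moves", "arguments": {
  "commands": [
    [[0,0,0],[0,0,1],0],
    [[0,0,0],[0,0,1],0],
    [[0,0,0],[0,0,1],0],
    [[0,0,0],[0,0,1],0],
    [[0,0,0],[0,0,1],0],
    [[0,0,0],[0,0,1],0],
    [[0,0,0],[0,1,1],0],
    [[0,0,0],[0,1,0],0],
    [[0,0,0],[0,1,0],0],
    [[0,0,0],[0,1,0],0],
    [[0,0,0],[0,1,0],0],
    [[0,0,0],[0,1,0],0],
    [[0,0,0],[0,1,0],0],
    [[0,0,0],[0,1,0],0],
    [[0,0,0],[0,1,0],0],
    [[0,0,0],[0,1,0],0],
    [[0,0,0],[0,1,0],0],
    [[0,0,0],[0,1,0],0],
    [[0,0,0],[0,1,0],0],
    [[0,0,0],[0,1,0],0]
  ]
}}

```text
clock: 8.7
tool_pos: [0.5955, 0.2923, 0.1531]
tcp_rot: [[-0.999, 0.051, -0.0], [0.051, 0.999, -0.0], [0.0, -0.0, -1.0]]
contact_force: [0.2, 0.2, 0.2]
width: 0.998
gripper_force: 0.0
```

```bash
cat > look.py <<'E'
from h import *
import sys
np.set_printoptions(precision=3,suppress=True)
def tray(f,roi,z=.026):
    h=cv2.cvtColor(f['color'],cv2.COLOR_RGB2HSV); m=cv2.inRange(h,(45,60,40),(85,255,255)); k=np.zeros_like(m); x0,y0,x1,y1=roi; k[y0:y1,x0:x1]=255; m&=k
    c=max(cv2.findContours(m,cv2.RETR_EXTERNAL,cv2.CHAIN_APPROX_NONE)[0],key=cv2.contourArea)
    P=plane(f,c.reshape(-1,2),z)[:,:2].astype(np.float32); return cv2.minAreaRect(P),cv2.boundingRect(c)
if __name__=='__main__':
    name=sys.argv[1]; t=grab('top');s=grab('side')
    rt,bt=tray(t,(180,140,315,262)); rs,bs=tray(s,(160,140,318,280)); print(rt,rs)
    q=lambda b:(b[0]+2,b[1]-6,b[0]+b[2]-2,b[1]+b[3])
    o,na,nb=chokes(t,s,q(bt),q(bs)); print(na,nb)
    for X,e,p in o:
        if e<1.5: print('choke',X,round(float(e),2),'top@z.036',plane(t,[p],.036)[0][:2])
    r=lambda i:cv2.resize(i,(400,300),interpolation=cv2.INTER_CUBIC)[:,:,::-1]
    cv2.imwrite(f'pics/{name}.png',np.hstack([r(t['color'][150:270,190:350]),r(s['color'][140:290,140:340])]))
E
python3 look.py p3
```

```text
((0.59902024269104, 0.015417143702507019), (0.19078902900218964, 0.3382751941680908), 3.239417552947998) ((0.5904646515846252, 0.014837384223937988), (0.20440727472305298, 0.3403032720088959), 3.3855724334716797)
5 5
choke [0.658 0.01  0.031] 0.06 top@z.036 [0.657 0.01 ]
choke [ 0.605 -0.01   0.061] 0.07 top@z.036 [ 0.61  -0.009]
choke [ 0.588 -0.068  0.031] 0.07 top@z.036 [ 0.587 -0.067]
choke [0.574 0.034 0.031] 0.07 top@z.036 [0.573 0.034]
choke [ 0.562 -0.021  0.032] 0.09 top@z.036 [ 0.561 -0.02 ]
```

View pics/p3.png

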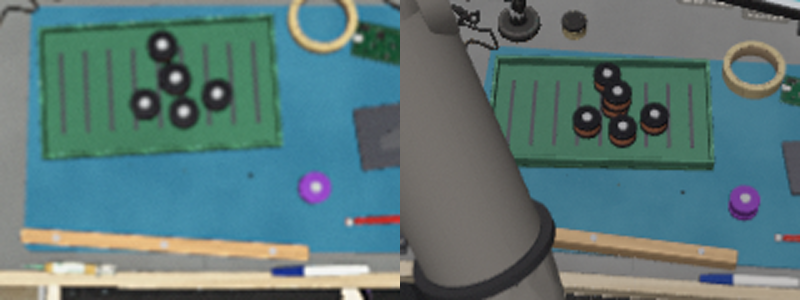

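The image shows six chokes, with the upper one now on the centre one at (175,78). No harm was done, and the tray pose is unchanged. I retry the pull with partly closed fingers set lower.

Emit:
{"name": "apply_moves", "arguments": {
  "commands": [
    [[0,0,0],[0,-1,0],0.4],
    [[0,0,0],[0,-1,0],0.4],
    [[0,0,0],[0,-1,0],0.4],
    [[0,0,0],[0,-1,0],0.4],
    [[0,0,0],[0,-1,0],0.4],
    [[0,0,0],[0,-1,0],0.4],
    [[0,0,0],[0,-1,0],0.4],
    [[0,0,0],[0.9,-0.93,0],0.4],
    [[0,0,0],[0.9,-0.93,0],0.4],
    [[0,0,0],[0.9,-0.93,0],0.4],
    [[0,0,0],[0.9,-0.93,0],0.4],
    [[0,0,0],[0.9,-0.93,0],0.4],
    [[0,0,0],[0.9,-0.93,0],0.4],
    [[0,0,0],[0.9,-0.93,0],0.4],
    [[0,0,0],[0,0,-1],0.4],
    [[0,0,0],[0,0,-1],0.4],
    [[0,0,0],[0,0,-1],0.4],
    [[0,0,0],[0,0,-1],0.4],
    [[0,0,0],[0,0,-1],0.4],
    [[0,0,0],[0,0,-1],0.4]
  ]
}}

```text
clock: 10.8
tool_pos: [0.7211, 0.0181, 0.0326]
tcp_rot: [[-0.999, 0.053, 0.0], [0.053, 0.999, -0.0], [-0.0, -0.0, -1.0]]
contact_force: [-0.9, -0.2, -0.2]
width: 0.597
gripper_force: 0.0
```

Emit:
{"name": "apply_moves", "arguments": {
  "commands": [
    [[0,0,0],[0,0,-0.7],0.4],
    [[0,0,0],[0,0,-0.7],0.4],
    [[0,0,0],[-0.2,0,0],0.4],
    [[0,0,0],[-0.2,0,0],0.4],
    [[0,0,0],[-0.2,0,0],0.4],
    [[0,0,0],[-0.2,0,0],0.4],
    [[0,0,0],[-0.2,0,0],0.4],
    [[0,0,0],[-0.2,0,0],0.4]
  ]
}}

```text
clock: 11.6
tool_pos: [0.6988, 0.0205, 0.0063]
tcp_rot: [[-0.999, 0.051, 0.003], [0.051, 0.999, -0.0], [-0.003, 0.0, -1.0]]
contact_force: [4.4, -0.6, 1.2]
width: 0.598
gripper_force: 2.3
```

Emit:
{"name": "apply_moves", "arguments": {
  "commands": [
    [[0,0,0],[-0.3,-0.02,0],0.4],
    [[0,0,0],[-0.3,-0.02,0],0.4],
    [[0,0,0],[-0.3,-0.02,0],0.4],
    [[0,0,0],[-0.3,-0.02,0],0.4],
    [[0,0,0],[-0.3,-0.02,0],0.4],
    [[0,0,0],[-0.3,-0.02,0],0.4],
    [[0,0,0],[-0.3,-0.02,0],0.4],
    [[0,0,0],[-0.3,-0.02,0],0.4],
    [[0,0,0],[-0.3,-0.02,0],0.4],
    [[0,0,0],[-0.3,-0.02,0],0.4],
    [[0,0,0],[-0.3,-0.02,0],0.4],
    [[0,0,0],[-0.3,-0.02,0],0.4],
    [[0,0,0],[-0.3,-0.02,0],0.4],
    [[0,0,0],[-0.3,-0.02,0],0.4],
    [[0,0,0],[-0.3,-0.02,0],0.4],
    [[0,0,0],[-0.3,-0.02,0],0.4]
  ]
}}

```text
clock: 13.2
tool_pos: [0.603, 0.0145, 0.0062]
tcp_rot: [[-0.999, 0.052, 0.004], [0.052, 0.999, 0.001], [-0.004, 0.001, -1.0]]
contact_force: [5.6, -0.3, 1.8]
width: 0.597
gripper_force: 2.5
```

Emit:
{"name": "apply_moves", "arguments": {
  "commands": [
    [[0,0,0],[-0.15,0,0],0.4],
    [[0,0,0],[-0.15,0,0],0.4],
    [[0,0,0],[-0.15,0,0],0.4]
  ]
}}

```text
clock: 13.5
tool_pos: [0.5943, 0.0143, 0.0062]
tcp_rot: [[-0.999, 0.052, 0.004], [0.052, 0.999, 0.0], [-0.004, 0.001, -1.0]]
contact_force: [5.7, 0.4, 2.9]
width: 0.601
gripper_force: 2.8
```

Emit:
{"name": "apply_moves", "arguments": {
  "commands": [
    [[0,0,0],[-0.1,0,0],0.4],
    [[0,0,0],[-0.1,0,0],0.4],
    [[0,0,0],[-0.1,0,0],0.4]
  ]
}}

```text
clock: 13.8
tool_pos: [0.5902, 0.0138, 0.0064]
tcp_rot: [[-0.999, 0.053, 0.008], [0.053, 0.999, -0.0], [-0.008, 0.0, -1.0]]
contact_force: [13.2, -1.5, -4.0]
width: 0.606
gripper_force: 6.9
```

Force is rising, so the tray has met the batten. I press a little more, then back off and look.

Emit:
{"name": "apply_moves", "arguments": {
  "commands": [
    [[0,0,0],[-0.1,0,0],0.4],
    [[0,0,0],[-0.05,0,0],0.4],
    [[0,0,0],[0,0,0],0.4]
  ]
}}

```text
clock: 14.1
tool_pos: [0.5903, 0.0137, 0.0072]
tcp_rot: [[-0.998, 0.053, 0.014], [0.053, 0.999, -0.0], [-0.014, 0.001, -1.0]]
contact_force: [16.2, -1.8, -3.6]
width: 0.602
gripper_force: 8.1
```

Emit:
{"name": "apply_moves", "arguments": {
  "commands": [
    [[0,0,0],[0.3,0,0],0.4],
    [[0,0,0],[0.8,0,0],0.4],
    [[0,0,0],[0,0,1],0],
    [[0,0,0],[0,0,1],0],
    [[0,0,0],[0,0,1],0],
    [[0,0,0],[0,0,1],0],
    [[0,0,0],[0,0,1],0],
    [[0,0,0],[0,0,1],0],
    [[0,0,0],[0,1,1],0],
    [[0,0,0],[0,1,0],0],
    [[0,0,0],[0,1,0],0],
    [[0,0,0],[0,1,0],0],
    [[0,0,0],[0,1,0],0],
    [[0,0,0],[0,1,0],0],
    [[0,0,0],[0,1,0],0],
    [[0,0,0],[0,1,0],0],
    [[0,0,0],[0,1,0],0],
    [[0,0,0],[0,1,0],0],
    [[0,0,0],[0,1,0],0]
  ]
}}

```text
clock: 16.0
tool_pos: [0.6044, 0.2349, 0.1446]
tcp_rot: [[-0.999, 0.052, -0.002], [0.052, 0.999, -0.001], [0.002, -0.001, -1.0]]
contact_force: [-0.0, 0.5, 0.4]
width: 0.998
gripper_force: 0.0
```

```bash
python3 look.py p4
```

```text
((0.4830121099948883, 0.01950182020664215), (0.3382110893726349, 0.18905074894428253), 86.80562591552734) ((0.479688823223114, -9.578466415405273e-05), (0.30124568939208984, 0.1886337250471115), 86.77298736572266)
6 6
choke [0.54  0.008 0.032] 0.03 top@z.036 [0.539 0.008]
choke [ 0.484 -0.006  0.062] 0.01 top@z.036 [ 0.486 -0.005]
choke [ 0.46  -0.061  0.032] 0.09 top@z.036 [ 0.46  -0.061]
choke [0.458 0.041 0.032] 0.06 top@z.036 [0.458 0.041]
choke [ 0.44  -0.012  0.031] 0.1 top@z.036 [ 0.44  -0.012]
```

View pics/p4.png

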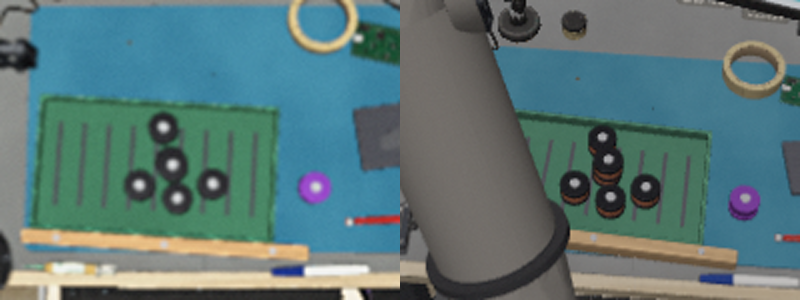

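The tray (centre ~(0.4815, 0.0195), angle −3.2°) is parallel to the batten and touching it. Six chokes are still in it, five visible lower and upper tops plus the one under the upper choke. The far-middle choke, at tray coordinates (57,−8), can stay where it is. I now fetch the upper choke.

Emit:
{"name": "apply_moves", "arguments": {
  "commands": [
    [[0,0,0],[-0.47,-0.925,-0.13],0],
    [[0,0,0],[-0.47,-0.925,-0.13],0],
    [[0,0,0],[-0.47,-0.925,-0.13],0],
    [[0,0,0],[-0.47,-0.925,-0.13],0],
    [[0,0,0],[-0.47,-0.925,-0.13],0],
    [[0,0,0],[-0.47,-0.925,-0.13],0],
    [[0,0,0],[-0.47,-0.925,-0.13],0],
    [[0,0,0],[-0.47,-0.925,-0.13],0],
    [[0,0,0],[-0.47,-0.925,-0.13],0],
    [[0,0,0],[-0.47,-0.925,-0.13],0],
    [[0,0,0],[-0.47,-0.925,-0.13],0],
    [[0,0,0],[-0.47,-0.925,-0.13],0],
    [[0,0,0],[-0.47,-0.925,-0.13],0],
    [[0,0,0],[0,0,-0.75],0],
    [[0,0,0],[0,0,-0.75],0],
    [[0,0,0],[0,0,-0.75],0],
    [[0,0,0],[0,0,-0.75],0],
    [[0,0,0],[0,0,0],0]
  ]
}}

```text
clock: 17.9
tool_pos: [0.4816, -0.0072, 0.0499]
tcp_rot: [[-0.999, 0.052, -0.004], [0.052, 0.999, -0.001], [0.004, -0.001, -1.0]]
contact_force: [-0.2, 0.6, 1.1]
width: 1.0
gripper_force: 0.0
```

Emit:
{"name": "apply_moves", "arguments": {
  "commands": [
    [[0,0,0],[0,0,0],0.7],
    [[0,0,0],[0,0,0],0.7],
    [[0,0,0],[0,0,0],0.7],
    [[0,0,0],[0,0,0],0.7],
    [[0,0,0],[0,0,0],0.7]
  ],
  "force": 30
}}

```text
clock: 18.4
tool_pos: [0.4839, -0.0064, 0.0523]
tcp_rot: [[-0.999, 0.051, 0.001], [0.051, 0.999, 0.0], [-0.001, 0.0, -1.0]]
contact_force: [-1.2, 0.4, 4.3]
width: 0.504
gripper_force: 29.7
```

Emit:
{"name": "apply_moves", "arguments": {
  "commands": [
    [[0,0,0],[0,0,0.5],0.7],
    [[0,0,0],[0,0,1],0.7],
    [[0,0,0],[0,0,1],0.7],
    [[0,0,0],[0,0,0.5],0.7],
    [[0,0,0],[0.38,0.93,0],0.7],
    [[0,0,0],[0.38,0.93,0],0.7],
    [[0,0,0],[0.38,0.93,0],0.7],
    [[0,0,0],[0.38,0.93,0],0.7],
    [[0,0,0],[0.38,0.93,0],0.7],
    [[0,0,0],[0.38,0.93,0],0.7],
    [[0,0,0],[0.38,0.93,0],0.7],
    [[0,0,0],[0.38,0.93,0],0.7],
    [[0,0,0],[0,0,0],0.7],
    [[0,0,0],[0,0,-1],0.7],
    [[0,0,0],[0,0,-1],0.7],
    [[0,0,0],[0,0,-1],0.7],
    [[0,0,0],[0,0,-1],0.7]
  ]
}}

```text
clock: 20.1
tool_pos: [0.5441, 0.1419, 0.0306]
tcp_rot: [[-0.999, 0.052, -0.0], [0.052, 0.999, -0.0], [0.0, -0.0, -1.0]]
contact_force: [0.0, -0.2, -0.2]
width: 0.497
gripper_force: 30.6
```

Emit:
{"name": "apply_moves", "arguments": {
  "commands": [
    [[0,0,0],[0,0,-0.45],0.7],
    [[0,0,0],[0,0,0],0.7]
  ]
}}

```text
clock: 20.3
tool_pos: [0.544, 0.1416, 0.0217]
tcp_rot: [[-0.999, 0.052, -0.001], [0.052, 0.999, -0.001], [0.001, -0.001, -1.0]]
contact_force: [-0.0, -0.7, -0.9]
width: 0.494
gripper_force: 33.3
```

Emit:
{"name": "apply_moves", "arguments": {
  "commands": [
    [[0,0,0],[0,0,0],0.4],
    [[0,0,0],[0,0,0],0.35],
    [[0,0,0],[0,0,0.3],0.35],
    [[0,0,0],[0,0,1],0.3],
    [[0,0,0],[0,0,1],0],
    [[0,0,0],[0,0,1],0],
    [[0,0,0],[0.5,1,1],0],
    [[0,0,0],[0.5,1,1],0],
    [[0,0,0],[0.5,1,0],0],
    [[0,0,0],[0.5,1,0],0],
    [[0,0,0],[0.5,1,0],0],
    [[0,0,0],[0.5,1,0],0]
  ]
}}

```text
clock: 21.5
tool_pos: [0.6045, 0.2633, 0.1292]
tcp_rot: [[-0.999, 0.051, 0.001], [0.051, 0.999, 0.0], [-0.001, 0.0, -1.0]]
contact_force: [-0.2, -0.7, 0.6]
width: 1.0
gripper_force: 0.0
```

```bash
cat > plan.py <<'E'
from look import *
def state(name):
    """choke centres in world (top cam, z .036, x-1.5mm) and tray coords; free grasp angles for each"""
    t=grab('top'); s=grab('side')
    rt,bt=tray(t,(180,140,315,262))
    C=np.array(rt[0])-[.0015,0]; a=np.deg2rad(rt[2]-90 if rt[2]>45 else rt[2]); ex=np.array([np.cos(a),np.sin(a)]); ey=np.array([-np.sin(a),np.cos(a)])
    b=dots(t,(bt[0]+2,bt[1]-6,bt[0]+bt[2]-2,bt[1]+bt[3]+4))
    P=np.array([plane(t,[p[:2]],.036)[0][:2]-[.0015,0] for p in b]); Q=np.c_[(P-C)@ex,(P-C)@ey]
    ok=(abs(Q[:,0])<.085)&(abs(Q[:,1])<.16); P=P[ok];Q=Q[ok]
    print('tray',rt[0],rt[1],np.rad2deg(a)); st=ctrl.observe(); print('tool',st['tool_pos'],'t',st['clock'])
    for i in range(len(P)):
        fr=[]
        for g in range(-90,90,10):
            y=np.array([-np.sin(np.deg2rad(g)),np.cos(np.deg2rad(g))]); x=np.array([y[1],-y[0]]); m=1
            for sg in(1,-1):
                for j in range(len(P)):
                    if j==i: continue
                    r=P[j]-P[i]; u=r@x; v=sg*(r@y)
                    d=np.hypot(max(abs(u)-.012,0),max(abs(v-.037)-.009,0)); m=min(m,d-.022)
            if m>.002: fr.append((g,int(m*1000)))
        print(i,P[i],'tray mm',(Q[i]*1000).round(),'angles',fr)
    r=lambda i:cv2.resize(i,(400,300),interpolation=cv2.INTER_CUBIC)[:,:,::-1]
    cv2.imwrite(f'pics/{name}.png',np.hstack([r(t['color'][150:270,190:350]),r(s['color'][140:290,140:340])]))
    return P,Q,C,ex,ey
if __name__=='__main__': state(sys.argv[1])
E
python3 plan.py p5
```

```text
tray (0.4829734265804291, 0.019467636942863464) (0.3382079005241394, 0.18902252614498138) -3.22210693359375
tool [0.605 0.267 0.129] t 21.6
0 [0.541 0.141] tray mm [ 53. 125.] angles [(-90, 73), (-80, 68), (-70, 63), (-60, 61), (-50, 61), (-40, 62), (-30, 61), (-20, 61), (-10, 63), (0, 64), (10, 63), (20, 63), (30, 66), (40, 71), (50, 77), (60, 84), (70, 88), (80, 80)]
1 [0.537 0.008] tray mm [57. -8.] angles [(-30, 2), (-20, 7), (-10, 12), (0, 18), (10, 23), (20, 20), (30, 15), (40, 10), (50, 5)]
2 [ 0.489 -0.003] tray mm [  9. -22.] angles []
3 [ 0.459 -0.061] tray mm [-18. -82.] angles [(-90, 16), (-80, 18), (-70, 10), (-60, 3), (70, 5), (80, 11)]
4 [0.456 0.041] tray mm [-26.  20.] angles [(-90, 9), (-80, 14), (-70, 9), (-60, 2), (80, 3)]
5 [ 0.438 -0.012] tray mm [-41. -34.] angles []
```

View pics/p5.png

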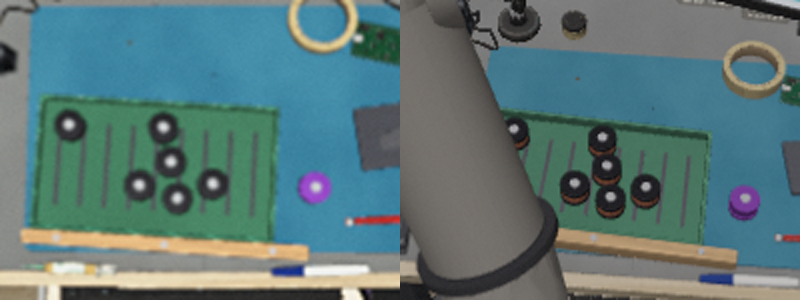

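The image shows one choke in the far-left corner at (69,125) and five others in a single layer. The tool says x = 0.544 there, so raw top-camera values are right. Next is choke 4, on to near-left.

Emit:
{"name": "apply_moves", "arguments": {
  "commands": [
    [[0,0,-0.107],[-0.615,-0.94,0],0.25],
    [[0,0,-0.107],[-0.615,-0.94,0],0.25],
    [[0,0,-0.107],[-0.615,-0.94,0],0.25],
    [[0,0,-0.107],[-0.615,-0.94,0],0.25],
    [[0,0,-0.107],[-0.615,-0.94,0],0.25],
    [[0,0,-0.107],[-0.615,-0.94,0],0.25],
    [[0,0,-0.107],[-0.615,-0.94,0],0.25],
    [[0,0,-0.107],[-0.615,-0.94,0],0.25],
    [[0,0,-0.107],[-0.615,-0.94,0],0.25],
    [[0,0,-0.107],[-0.615,-0.94,0],0.25],
    [[0,0,-0.107],[-0.615,-0.94,0],0.25],
    [[0,0,-0.107],[-0.615,-0.94,0],0.25],
    [[0,0,0],[0,0,-1],0.25],
    [[0,0,0],[0,0,-1],0.25],
    [[0,0,0],[0,0,-1],0.25],
    [[0,0,0],[0,0,-1],0.25]
  ]
}}

```text
clock: 23.2
tool_pos: [0.4563, 0.0365, 0.0482]
tcp_rot: [[-0.173, 0.985, 0.001], [0.985, 0.173, 0.001], [0.001, 0.001, -1.0]]
contact_force: [0.2, 0.5, -0.3]
width: 0.752
gripper_force: 0.0
```

Emit:
{"name": "apply_moves", "arguments": {
  "commands": [
    [[0,0,0],[0.06,0.22,-0.3],0.25],
    [[0,0,0],[0,0,-0.6],0.25],
    [[0,0,0],[0,0,-0.45],0.25],
    [[0,0,0],[0,0,0],0.7],
    [[0,0,0],[0,0,0],0.7],
    [[0,0,0],[0,0,0],0.7],
    [[0,0,0],[0,0,0],0.7]
  ]
}}

```text
clock: 23.9
tool_pos: [0.458, 0.0413, 0.0217]
tcp_rot: [[-0.174, 0.985, 0.001], [0.985, 0.174, 0.0], [0.0, 0.001, -1.0]]
contact_force: [0.2, 0.1, -0.7]
width: 0.499
gripper_force: 30.5
```

Emit:
{"name": "apply_moves", "arguments": {
  "commands": [
    [[0,0,0],[0,0,0.5],0.7],
    [[0,0,0],[0,0,1],0.7],
    [[0,0,0],[0,0,1],0.7],
    [[0,0,0.128],[-0.1,0.535,0],0.7],
    [[0,0,0.128],[-0.1,0.535,0],0.7],
    [[0,0,0.128],[-0.1,0.535,0],0.7],
    [[0,0,0.128],[-0.1,0.535,0],0.7],
    [[0,0,0.128],[-0.1,0.535,0],0.7],
    [[0,0,0.128],[-0.1,0.535,0],0.7],
    [[0,0,0.128],[-0.1,0.535,0],0.7],
    [[0,0,0.128],[-0.1,0.535,0],0.7],
    [[0,0,0.128],[-0.1,0.535,0],0.7],
    [[0,0,0.128],[-0.1,0.535,0],0.7],
    [[0,0,0],[0,0,0],0.7],
    [[0,0,0],[0,0,-1],0.7],
    [[0,0,0],[0,0,-1],0.7],
    [[0,0,0],[0,0,-0.45],0.7],
    [[0,0,0],[0,0,0],0.7]
  ]
}}

```text
clock: 25.7
tool_pos: [0.4375, 0.1474, 0.0218]
tcp_rot: [[-0.998, 0.058, -0.001], [0.058, 0.998, -0.001], [0.001, -0.001, -1.0]]
contact_force: [0.2, -0.6, -0.7]
width: 0.496
gripper_force: 31.7
```

Emit:
{"name": "apply_moves", "arguments": {
  "commands": [
    [[0,0,0],[0,0,0],0.4],
    [[0,0,0],[0,0,0],0.35],
    [[0,0,0],[0,0,0.3],0.35],
    [[0,0,0],[0,0,1],0.25],
    [[0,0,0],[0,0,1],0.25],
    [[0,0,-0.117],[0.105,-0.947,0],0.25],
    [[0,0,-0.117],[0.105,-0.947,0],0.25],
    [[0,0,-0.117],[0.105,-0.947,0],0.25],
    [[0,0,-0.117],[0.105,-0.947,0],0.25],
    [[0,0,-0.117],[0.105,-0.947,0],0.25],
    [[0,0,-0.117],[0.105,-0.947,0],0.25],
    [[0,0,-0.117],[0.105,-0.947,0],0.25],
    [[0,0,-0.117],[0.105,-0.947,0],0.25],
    [[0,0,-0.117],[0.105,-0.947,0],0.25],
    [[0,0,-0.117],[0.105,-0.947,0],0.25],
    [[0,0,-0.117],[0.105,-0.947,0],0.25],
    [[0,0,0],[0,0,0],0.25]
  ]
}}

```text
clock: 27.4
tool_pos: [0.4613, -0.0624, 0.0692]
tcp_rot: [[-0.161, 0.987, 0.002], [0.987, 0.161, -0.001], [-0.001, 0.002, -1.0]]
contact_force: [0.3, 0.2, -0.1]
width: 0.749
gripper_force: 0.0
```

Emit:
{"name": "apply_moves", "arguments": {
  "commands": [
    [[0,0,0],[0,0.05,-1],0.25],
    [[0,0,0],[0,0,-0.9],0.25],
    [[0,0,0],[0,0,-0.5],0.25],
    [[0,0,0],[0,0,0],0.25],
    [[0,0,0],[0,0,0],0.7],
    [[0,0,0],[0,0,0],0.7],
    [[0,0,0],[0,0,0],0.7],
    [[0,0,0],[0,0,0],0.7]
  ]
}}

```text
clock: 28.2
tool_pos: [0.4613, -0.059, 0.0212]
tcp_rot: [[-0.167, 0.986, 0.001], [0.986, 0.167, 0.001], [0.0, 0.001, -1.0]]
contact_force: [-2.1, 0.6, 6.6]
width: 0.499
gripper_force: 30.4
```

Emit:
{"name": "apply_moves", "arguments": {
  "commands": [
    [[0,0,0],[0,0,0.5],0.7],
    [[0,0,0],[0,0,1],0.7],
    [[0,0,0],[0,0,1],0.7],
    [[0,0,0.128],[-0.187,-0.222,0],0.7],
    [[0,0,0.128],[-0.187,-0.222,0],0.7],
    [[0,0,0.128],[-0.187,-0.222,0],0.7],
    [[0,0,0.128],[-0.187,-0.222,0],0.7],
    [[0,0,0.128],[-0.187,-0.222,0],0.7],
    [[0,0,0.128],[-0.187,-0.222,0],0.7],
    [[0,0,0.128],[-0.187,-0.222,0],0.7],
    [[0,0,0.128],[-0.187,-0.222,0],0.7],
    [[0,0,0.128],[-0.187,-0.222,0],0.7],
    [[0,0,0.128],[-0.187,-0.222,0],0.7],
    [[0,0,0],[0,0,0],0.7],
    [[0,0,0],[0,0,-1],0.7],
    [[0,0,0],[0,0,-1],0.7],
    [[0,0,0],[0,0,-0.45],0.7],
    [[0,0,0],[0,0,0],0.7]
  ]
}}

```text
clock: 30.0
tool_pos: [0.4233, -0.1034, 0.0209]
tcp_rot: [[-0.998, 0.065, -0.001], [0.065, 0.998, -0.0], [0.001, -0.0, -1.0]]
contact_force: [0.2, 0.2, -0.6]
width: 0.5
gripper_force: 32.7
```

Emit:
{"name": "apply_moves", "arguments": {
  "commands": [
    [[0,0,0],[0,0,0],0.4],
    [[0,0,0],[0,0,0],0.35],
    [[0,0,0],[0,0,0.3],0.35],
    [[0,0,0],[0,0,1],0.25],
    [[0,0,0],[0,0,1],0.25],
    [[0,0,0],[0.56,0.837,0],0.25],
    [[0,0,0],[0.56,0.837,0],0.25],
    [[0,0,0],[0.56,0.837,0],0.25],
    [[0,0,0],[0.56,0.837,0],0.25],
    [[0,0,0],[0.56,0.837,0],0.25],
    [[0,0,0],[0.56,0.837,0],0.25],
    [[0,0,0],[0,0,0],0.25]
  ]
}}

```text
clock: 31.2
tool_pos: [0.4926, -0.0004, 0.0682]
tcp_rot: [[-0.998, 0.059, 0.003], [0.059, 0.998, 0.001], [-0.003, 0.001, -1.0]]
contact_force: [0.6, -0.5, -0.0]
width: 0.748
gripper_force: 0.0
```

Run:
```python
from plan import *
t=grab('top')
for p in dots(t,(195,180,305,250)): 
    print(np.round(p,1),plane(t,[p[:2]],.036)[0][:2])
```

```text
[238.5 185.5  35. ] [0.592 0.066]
[268.4 185.8  16. ] [ 0.591 -0.039]
[217.1 199.3 247. ] [0.542 0.141]
[276.1 210.8  63. ] [ 0.503 -0.066]
[214.8 229.7 284. ] [0.436 0.147]
[287.2 233.5 273. ] [ 0.424 -0.104]
[212.  244.6  70. ] [0.385 0.155]
[301.7 247.1  37. ] [ 0.378 -0.153]
[298.6 249.2  19. ] [ 0.371 -0.143]
```

Emit:
{"name": "apply_moves", "arguments": {
  "commands": [
    [[0,0,0],[-0.1,-0.12,-1],0.25],
    [[0,0,0],[0,0,-0.9],0.25],
    [[0,0,0],[0,0,-0.45],0.25],
    [[0,0,0],[0,0,0],0.25],
    [[0,0,0],[0,0,0],0.7],
    [[0,0,0],[0,0,0],0.7],
    [[0,0,0],[0,0,0],0.7],
    [[0,0,0],[0,0,0],0.7]
  ]
}}

```text
clock: 32.05
tool_pos: [0.4891, -0.0057, 0.0212]
tcp_rot: [[-0.998, 0.063, 0.001], [0.063, 0.998, 0.0], [-0.001, 0.0, -1.0]]
contact_force: [-1.1, -0.6, 7.9]
width: 0.5
gripper_force: 30.5
```

Emit:
{"name": "apply_moves", "arguments": {
  "commands": [
    [[0,0,0],[0,0,0.5],0.7],
    [[0,0,0],[0,0,1],0.7],
    [[0,0,0],[0,0,1],0.7],
    [[0,0,0],[0.34,-0.863,0],0.7],
    [[0,0,0],[0.34,-0.863,0],0.7],
    [[0,0,0],[0.34,-0.863,0],0.7],
    [[0,0,0],[0.34,-0.863,0],0.7],
    [[0,0,0],[0.34,-0.863,0],0.7],
    [[0,0,0],[0.34,-0.863,0],0.7],
    [[0,0,0],[0,0,0],0.7],
    [[0,0,0],[0,0,-1],0.7],
    [[0,0,0],[0,0,-1],0.7],
    [[0,0,0],[0,0,-0.45],0.7],
    [[0,0,0],[0,0,0],0.7]
  ]
}}

```text
clock: 33.45
tool_pos: [0.529, -0.1081, 0.0209]
tcp_rot: [[-0.998, 0.062, -0.001], [0.062, 0.998, 0.001], [0.001, 0.0, -1.0]]
contact_force: [-0.4, -0.1, -1.0]
width: 0.501
gripper_force: 32.6
```

Emit:
{"name": "apply_moves", "arguments": {
  "commands": [
    [[0,0,0],[0,0,0],0.4],
    [[0,0,0],[0,0,0],0.35],
    [[0,0,0],[0,0,0.3],0.35],
    [[0,0,0],[0,0,1],0.25],
    [[0,0,0],[0,0,1],0.25],
    [[0,0,0],[-0.746,0.8,0],0.25],
    [[0,0,0],[-0.746,0.8,0],0.25],
    [[0,0,0],[-0.746,0.8,0],0.25],
    [[0,0,0],[-0.746,0.8,0],0.25],
    [[0,0,0],[-0.746,0.8,0],0.25],
    [[0,0,0],[-0.746,0.8,0],0.25],
    [[0,0,0],[0,0,-0.7],0.25],
    [[0,0,0],[0,0,0],0.25]
  ]
}}

```text
clock: 34.75
tool_pos: [0.4391, -0.0125, 0.0532]
tcp_rot: [[-0.998, 0.062, -0.001], [0.062, 0.998, 0.0], [0.001, 0.0, -1.0]]
contact_force: [-0.1, 0.2, 1.1]
width: 0.755
gripper_force: 0.0
```

Emit:
{"name": "apply_moves", "arguments": {
  "commands": [
    [[0,0,0],[0,0,-0.8],0.25],
    [[0,0,0],[0,0,-0.8],0.25],
    [[0,0,0],[0,0,0],0.25],
    [[0,0,0],[0,0,0],0.7],
    [[0,0,0],[0,0,0],0.7],
    [[0,0,0],[0,0,0],0.7],
    [[0,0,0],[0,0,0],0.7],
    [[0,0,0],[0,0,0.8],0.7],
    [[0,0,0],[-0.2,0.8,0],0.7],
    [[0,0,0],[-0.2,0.8,0],0.7],
    [[0,0,0],[0,0,0],0.7],
    [[0,0,0],[0,0,-0.75],0.7],
    [[0,0,0],[0,0,0],0.7]
  ]
}}

```text
clock: 36.05
tool_pos: [0.4319, 0.0186, 0.0219]
tcp_rot: [[-0.998, 0.063, -0.001], [0.063, 0.998, -0.0], [0.0, -0.0, -1.0]]
contact_force: [-0.7, -0.5, -0.4]
width: 0.498
gripper_force: 32.2
```

Emit:
{"name": "apply_moves", "arguments": {
  "commands": [
    [[0,0,0],[0,0,0],0.4],
    [[0,0,0],[0,0,0],0.35],
    [[0,0,0],[0,0,0.3],0.35],
    [[0,0,0],[0,0,1],0],
    [[0,0,0],[0,0,1],0],
    [[0,0,0],[0,0,1],0],
    [[0,0,0.029],[0.212,0.971,0.5],0],
    [[0,0,0.029],[0.212,0.971,0.5],0],
    [[0,0,0.029],[0.212,0.971,0],0],
    [[0,0,0.029],[0.212,0.971,0],0],
    [[0,0,0.029],[0.212,0.971,0],0],
    [[0,0,0.029],[0.212,0.971,0],0],
    [[0,0,0.029],[0.212,0.971,0],0],
    [[0,0,0.029],[0.212,0.971,0],0],
    [[0,0,0.029],[0.212,0.971,0],0],
    [[0,0,0.029],[0.212,0.971,0],0],
    [[0,0,0.029],[0.212,0.971,0],0],
    [[0,0,0.029],[0.212,0.971,0],0],
    [[0,0,0.029],[0.212,0.971,0],0],
    [[0,0,0.029],[0.212,0.971,0],0]
  ]
}}

```text
clock: 38.05
tool_pos: [0.4916, 0.2925, 0.1083]
tcp_rot: [[-0.934, -0.357, -0.0], [-0.357, 0.934, 0.0], [0.0, 0.0, -1.0]]
contact_force: [0.5, 0.1, -0.8]
width: 0.996
gripper_force: 0.0
```

```bash
python3 plan.py p6 | sed 's/angles.*//'
```

```text
tray (0.48297321796417236, 0.019507139921188354) (0.3382028639316559, 0.18910333514213562) -3.1885757446289062
tool [0.491 0.295 0.108] t 38.15
0 [0.541 0.141] tray mm [ 53. 125.] 
1 [0.538 0.008] tray mm [57. -8.] 
2 [ 0.529 -0.109] tray mm [  55. -126.] 
3 [0.435 0.147] tray mm [-54. 124.] 
4 [0.43  0.018] tray mm [-51.  -5.] 
5 [ 0.422 -0.104] tray mm [ -52. -127.]
```

View pics/p6.png

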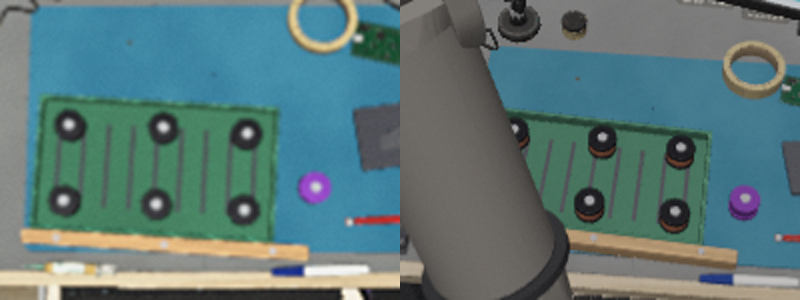

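The image shows the six chokes in a clean 2x3 layer, one in each corner, with the tray still against the batten. Next, the tag.

Emit:
{"name": "apply_moves", "arguments": {
  "commands": [
    [[0,0,0],[0,-0.22,-1],0.4],
    [[0,0,0],[0,0,-1],0.4],
    [[0,0,0],[0,0,-1],0.4],
    [[0,0,0],[0,0,-1],0.4],
    [[0,0,0],[0,0,-0.8],0.4],
    [[0,0,0],[0,0,-0.4],0.4],
    [[0,0,0],[0,0,0],0.4]
  ]
}}

```text
clock: 38.85
tool_pos: [0.4907, 0.2856, 0.0034]
tcp_rot: [[-0.935, -0.354, -0.002], [-0.354, 0.935, -0.002], [0.002, -0.001, -1.0]]
contact_force: [-0.4, -1.2, 0.1]
width: 0.601
gripper_force: 0.0
```

Emit:
{"name": "apply_moves", "arguments": {
  "commands": [
    [[0,0,0],[0,0,0],0.8],
    [[0,0,0],[0,0,0],0.8],
    [[0,0,0],[0,0,0],0.8],
    [[0,0,0],[0,0,0],0.8],
    [[0,0,0],[0,0,0.3],0.8],
    [[0,0,0],[0,0,0.7],0.8],
    [[0,0,0],[0,0,0.7],0.8]
  ],
  "force": 60
}}

```text
clock: 39.55
tool_pos: [0.4913, 0.2864, 0.0395]
tcp_rot: [[-0.935, -0.354, -0.0], [-0.354, 0.935, -0.0], [0.0, -0.0, -1.0]]
contact_force: [0.2, 0.4, -0.4]
width: 0.365
gripper_force: 59.0
```

Emit:
{"name": "apply_moves", "arguments": {
  "commands": [
    [[0,0,0],[0,0,1],0.8],
    [[0,0,0],[0,0,1],0.8],
    [[0,0,-0.015],[-0.14,-0.955,0.6],0.8],
    [[0,0,-0.015],[-0.14,-0.955,0.6],0.8],
    [[0,0,-0.015],[-0.14,-0.955,0.6],0.8],
    [[0,0,-0.015],[-0.14,-0.955,0.6],0.8],
    [[0,0,-0.015],[-0.14,-0.955,0.6],0.8],
    [[0,0,-0.015],[-0.14,-0.955,0.6],0.8],
    [[0,0,-0.015],[-0.14,-0.955,0.6],0.8],
    [[0,0,-0.015],[-0.14,-0.955,0.6],0.8],
    [[0,0,-0.015],[-0.14,-0.955,0.6],0.8],
    [[0,0,-0.015],[-0.14,-0.955,0.6],0.8],
    [[0,0,-0.015],[-0.14,-0.955,0.6],0.8],
    [[0,0,-0.015],[-0.14,-0.955,0.6],0.8],
    [[0,0,-0.015],[-0.14,-0.955,0],0.8],
    [[0,0,-0.015],[-0.14,-0.955,0],0.8],
    [[0,0,-0.015],[-0.14,-0.955,0],0.8]
  ]
}}

```text
clock: 41.25
tool_pos: [0.4486, -0.0016, 0.2218]
tcp_rot: [[-0.992, -0.125, -0.001], [-0.125, 0.992, -0.0], [0.001, -0.0, -1.0]]
contact_force: [-0.2, -0.9, -0.1]
width: 0.366
gripper_force: 59.0
```

Emit:
{"name": "apply_moves", "arguments": {
  "commands": [
    [[0.0106,-0.0827,0],[0,-1,0],0.8],
    [[0.0106,-0.0827,0],[0,-1,0],0.8],
    [[0.0106,-0.0827,0],[0,-1,0],0.8],
    [[0.0106,-0.0827,0],[0,-1,0],0.8],
    [[0.0106,-0.0827,0],[0,-1,0],0.8],
    [[0.0106,-0.0827,0],[0,-1,0],0.8],
    [[0.0106,-0.0827,0],[0,-1,0],0.8],
    [[0.0106,-0.0827,0],[0,-1,0],0.8],
    [[0.0106,-0.0827,0],[0,-1,0],0.8],
    [[0,0,0],[0,0,0],0.8]
  ]
}}

```text
clock: 42.25
tool_pos: [0.4508, -0.1523, 0.2308]
tcp_rot: [[-0.793, -0.13, 0.595], [-0.094, 0.991, 0.09], [-0.601, 0.016, -0.799]]
contact_force: [-0.7, -0.3, -1.1]
width: 0.368
gripper_force: 59.1
```

```bash
python3 -c "
from rig import ctrl
s=ctrl.observe();print(s['qpos'].round(1),s['qd'].round(1),s['tool_pos'])"
```

```text
[ -8.1  -5.4  31.1 139.5 -52.   20.5 166.4] [ -3.4   0.3  -3.5  -0.5   8.7   1.  -14.2] [ 0.45077405 -0.15228814  0.23075388]
```

Emit:
{"name": "apply_moves", "arguments": {
  "commands": [
    [[0,0,0],[0,-1,0],0.8],
    [[0,0,0],[0,-1,0],0.8],
    [[0,0,0],[0,-1,0],0.8],
    [[0,0,0],[0,0,0],0.8]
  ]
}}

```text
clock: 42.65
tool_pos: [0.4532, -0.1968, 0.2327]
tcp_rot: [[-0.792, -0.136, 0.596], [-0.099, 0.991, 0.094], [-0.603, 0.015, -0.798]]
contact_force: [0.0, 0.3, 0.7]
width: 0.369
gripper_force: 59.1
```

```bash
python3 -c "
from rig import ctrl
s=ctrl.observe();print(s['qpos'].round(1),s['qd'].round(1),s['tool_pos'],s['tcp_rot'].round(3))"
```

```text
[-34.2  -6.9  64.4 137.2 -47.1  23.4 169.3] [  8.2   0.8 -15.8   1.2  -3.1   0.9   0.3] [ 0.45319131 -0.19681241  0.23271142] [[-0.792 -0.136  0.596]
 [-0.099  0.991  0.094]
 [-0.603  0.015 -0.798]]
```

Emit:
{"name": "apply_moves", "arguments": {
  "commands": [
    [[-0.0085,0.066,0],[0,-0.5,0],0.8],
    [[-0.0085,0.066,0],[0,-0.5,0],0.8],
    [[-0.0085,0.066,0],[0,-0.5,0],0.8],
    [[0,0,0],[0,0,0],0.8]
  ]
}}

```text
clock: 43.05
tool_pos: [0.4551, -0.2248, 0.2333]
tcp_rot: [[-0.898, -0.138, 0.417], [-0.119, 0.99, 0.071], [-0.423, 0.014, -0.906]]
contact_force: [0.3, -1.3, 0.4]
width: 0.368
gripper_force: 59.2
```

```bash
cat > o.py <<'E'
from rig import ctrl
s=ctrl.observe();print(s['qpos'].round(1),s['qd'].round(1),s['tool_pos'].round(4),s['tcp_rot'].round(3).tolist(),s['contact_force'].round(1))
E
python3 o.py
```

```text
[-26.    2.2  58.3 128.2 -32.4  35.7 153.8] [-0.9 -2.7  1.8  4.5 -3.8 -3.1  4.4] [ 0.4551 -0.2248  0.2333] [[-0.898, -0.138, 0.417], [-0.119, 0.99, 0.071], [-0.423, 0.014, -0.906]] [ 0.3 -1.3  0.4]
```

```bash
cat > eye.py <<'E'
from h import *
import sys
np.set_printoptions(precision=4,suppress=True)
st=ctrl.observe(); R=st['tcp_rot']; E=st['tool_pos']+R@[-.077,0,-.0026]
t=grab('top');s=grab('side'); print('pred eye',E)
c=[];crops=[]
for f in(t,s):
    u,v=proj(f,E)[0]; x0,y0=int(u)-40,int(v)-30; im=f['color'][y0:y0+60,x0:x0+80]; crops.append(cv2.resize(im,(400,300),interpolation=cv2.INTER_CUBIC)[:,:,::-1])
    big=cv2.resize(im,None,fx=4,fy=4,interpolation=cv2.INTER_CUBIC); m=cv2.inRange(cv2.cvtColor(big,cv2.COLOR_RGB2HSV),(20,90,70),(36,255,255))
    cn,h=cv2.findContours(m,cv2.RETR_CCOMP,cv2.CHAIN_APPROX_NONE)
    ho=[(cv2.contourArea(k),((k[:,0].mean(0)+.5)/4-.5+[x0,y0])) for k,hh in zip(cn,h[0]) if hh[3]>=0 and cv2.contourArea(k)>150]
    print('pred px',u,v,'holes',ho); c.append(max(ho,key=lambda a:a[0])[1] if ho else None)
if all(x is not None for x in c): print('meas eye',tri(t,c[0],s,c[1]))
cv2.imwrite('pics/'+sys.argv[1],np.hstack(crops))
E
python3 eye.py p7.png
```

```text
pred eye [ 0.5232 -0.2158  0.2682]
pred px 332.08343678373365 195.21294816424228 holes [(162.0, array([333.9   , 218.7688])), (174.5, array([333.1616, 212.3201])), (902.0, array([330.4271, 193.7188]))]
pred px 328.1609925109163 169.07993501399253 holes []
```

View pics/p7.png

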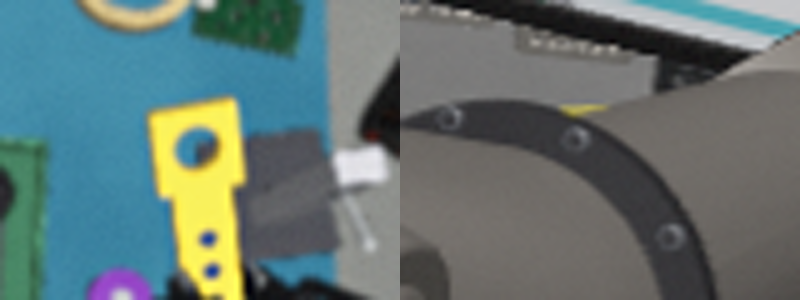

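The image shows the tag held straight with the eye at top-view pixel (330.4,193.7), about 4 mm ahead and left of my prediction. The peg tip is at crop (370,246). I back off, then go in front of the peg.

Emit:
{"name": "apply_moves", "arguments": {
  "commands": [
    [[0,0,0],[-0.96,0,-0.25],0.8],
    [[0,0,0],[-0.96,0,-0.25],0.8],
    [[0,0,0],[-0.96,0,-0.25],0.8],
    [[0,0,0],[-0.96,0,-0.25],0.8],
    [[0,0,0],[0,-0.94,0],0.8],
    [[0,0,0],[0,-0.94,0],0.8],
    [[0,0,0],[0,-0.94,0],0.8],
    [[0,0,0],[0,-0.94,0],0.8],
    [[0,0,0],[0,-0.94,0],0.8],
    [[0,0,0],[0,-0.94,0],0.8],
    [[0,0,0],[0,0,0],0.8],
    [[0,0,0],[0,0,0],0.8]
  ]
}}

```text
clock: 44.35
tool_pos: [0.3745, -0.296, 0.2188]
tcp_rot: [[-0.9, -0.132, 0.415], [-0.119, 0.991, 0.055], [-0.418, 0.0, -0.908]]
contact_force: [-0.4, 0.0, -0.5]
width: 0.365
gripper_force: 59.2
```

```bash
python3 o.py; python3 eye.py p8.png
python3 - <<'E'
from h import *
t=grab('top'); print(proj(t,[[.4745,-.3215,.225],[.509,-.317,.19]]))
E
```

```text
[  9.5   2.6  35.9 129.4 -35.3  38.3 168.9] [-5.   0.   3.3 -0.1  0.1  0.3 -0.3] [ 0.3745 -0.296   0.2188] [[-0.9, -0.132, 0.415], [-0.119, 0.991, 0.055], [-0.418, 0.0, -0.908]] [-0.4  0.  -0.5]
pred eye [ 0.4427 -0.287   0.2534]
pred px 356.86094059729373 224.054058609584 holes [(151.0, array([358.1447, 247.0132])), (159.5, array([357.5762, 240.8079])), (868.5, array([355.4066, 222.775 ]))]
pred px 357.4550689210227 200.7924051384911 holes []
[[365.64914945 213.83412658]
 [360.40036364 203.60956668]]
```

View pics/p8.png

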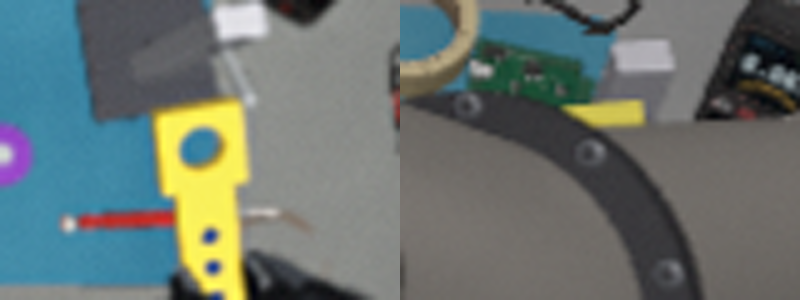

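The image shows the peg tip at crop (252,103), just right of the tag's head. Joint 7 is near its limit, so I yaw the tool clockwise, which the wide eye allows.

Emit:
{"name": "apply_moves", "arguments": {
  "commands": [
    [[0,0,-0.083],[0,0,0],0.8],
    [[0,0,-0.083],[0,0,0],0.8],
    [[0,0,-0.083],[0.1,0,-0.1],0.8],
    [[0,0,-0.083],[0.1,0,-0.1],0.8],
    [[0,0,0],[0,-0.4,0],0.8],
    [[0,0,0],[0,-0.4,0],0.8],
    [[0,0,0],[0,0,0],0.8]
  ]
}}

```text
clock: 45.2
tool_pos: [0.3807, -0.3116, 0.2154]
tcp_rot: [[-0.888, 0.21, 0.409], [0.19, 0.978, -0.089], [-0.418, -0.001, -0.908]]
contact_force: [-0.5, 0.1, 0.5]
width: 0.366
gripper_force: 59.2
```

```bash
python3 o.py; python3 eye.py p9.png
```

```text
[  6.2   0.4  34.1 131.7 -25.2  28.1 138.4] [ 0.5 -0.4 -1.5  0.7  1.5 -0.1 -2.5] [ 0.3807 -0.3116  0.2154] [[-0.888, 0.21, 0.409], [0.19, 0.978, -0.089], [-0.418, -0.001, -0.908]] [-0.5  0.1  0.5]
pred eye [ 0.448 -0.326  0.25 ]
pred px 370.10486085014793 222.2863281413026 holes [(168.0, array([363.4286, 244.8631])), (174.0, array([365.131, 238.625])), (811.0, array([369.1467, 220.5272]))]
pred px 373.1506214360982 200.84956017531343 holes []
```

Emit:
{"name": "apply_moves", "arguments": {
  "commands": [
    [[0,0,0],[-0.2,-0.05,0],0.8],
    [[0,0,0],[0.2,0.025,-0.2],0.8],
    [[0,0,0],[0.2,0.025,-0.2],0.8],
    [[0,0,0],[0.2,0.025,-0.2],0.8],
    [[0,0,0],[0.2,0.025,-0.2],0.8],
    [[0,0,0],[0.2,0.025,-0.2],0.8],
    [[0,0,0],[0.2,0.025,-0.2],0.8],
    [[0,0,0],[0.2,0.025,-0.2],0.8],
    [[0,0,0],[0,0,0],0.8]
  ]
}}

```text
clock: 46.2
tool_pos: [0.4041, -0.3093, 0.1866]
tcp_rot: [[-0.888, 0.211, 0.408], [0.192, 0.977, -0.089], [-0.417, -0.001, -0.909]]
contact_force: [0.4, 0.2, -0.6]
width: 0.365
gripper_force: 59.2
```

```bash
python3 o.py; python3 eye.py p9.png
python3 - <<'E'
import cv2
i=cv2.imread('pics/p9.png')[:,:400]; cv2.imwrite('pics/p9b.png',cv2.resize(i,(800,600)))
E
```

```text
[  6.9   5.9  32.4 131.8 -34.8  24.7 145.8] [-0.  -1.   0.8  0.   1.6  0.4 -1.2] [ 0.4041 -0.3093  0.1866] [[-0.888, 0.211, 0.408], [0.192, 0.977, -0.089], [-0.417, -0.001, -0.909]] [ 0.4  0.2 -0.6]
pred eye [ 0.4714 -0.3239  0.2211]
pred px 366.1025035147303 214.99379685551742 holes [(154.0, array([359.775 , 236.9938])), (161.0, array([361.2437, 230.8812])), (781.5, array([365.2129, 213.364 ]))]Traceback (most recent call last):
  File "eye.py", line 11, in <module>
    ho=[(cv2.contourArea(k),((k[:,0].mean(0)+.5)/4-.5+[x0,y0])) for k,hh in zip(cn,h[0]) if hh[3]>=0 and cv2.contourArea(k)>150]
                                                                                   ~^^^
TypeError: 'NoneType' object is not subscriptable
```

View pics/p9b.png

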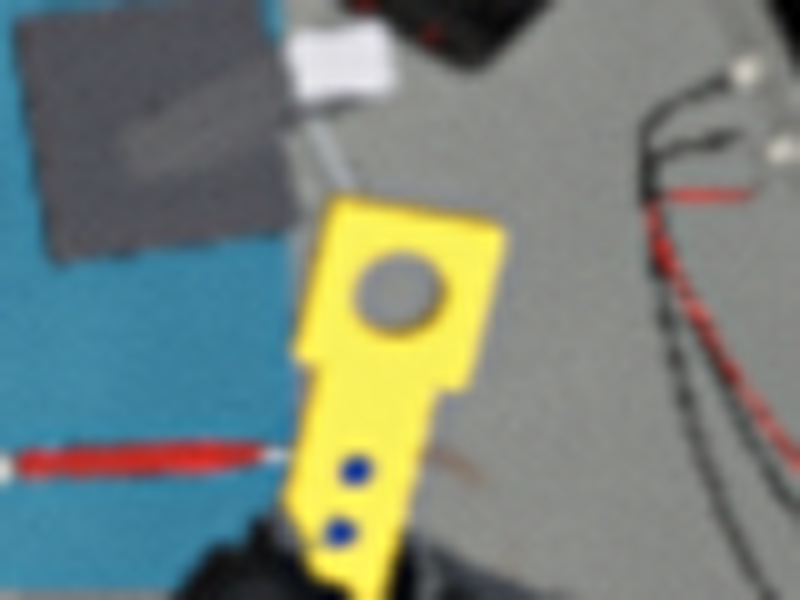

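That crop was the pre-move picture: the hole is at (398,293) and the peg is just beyond the head. Numerically, the eye pixel (365.2,213.4) now coincides with the peg tip (365.6,213.8). I continue along the peg and check the force.

Emit:
{"name": "apply_moves", "arguments": {
  "commands": [
    [[0,0,0],[0.2,0.025,-0.2],0.8],
    [[0,0,0],[0.2,0.025,-0.2],0.8],
    [[0,0,0],[0.2,0.025,-0.2],0.8],
    [[0,0,0],[0.2,0.025,-0.2],0.8],
    [[0,0,0],[0,0,0],0.8]
  ]
}}

```text
clock: 46.8
tool_pos: [0.4162, -0.3065, 0.1681]
tcp_rot: [[-0.89, 0.213, 0.402], [0.194, 0.977, -0.086], [-0.412, 0.001, -0.911]]
contact_force: [-11.7, 0.8, -1.2]
width: 0.367
gripper_force: 59.4
```

```bash
sed -i 's/cn,h=cv2.find/cn,h=cv2.find/; s/zip(cn,h\[0\])/zip(cn,h[0] if h is not None else [])/' eye.py; python3 o.py; python3 eye.py p10.png
python3 - <<'E'
import cv2
i=cv2.imread('pics/p10.png')[:,:400]
g=cv2.cvtColor(i,cv2.COLOR_BGR2GRAY); print(g[90:200:6,140:250:6])
E
```

```text
[  7.9   9.1  30.4 131.7 -40.1  23.  149.7] [-0.1 -0.7  0.4  0.   0.9  0.4 -0.7] [ 0.4162 -0.3065  0.1681] [[-0.89, 0.213, 0.402], [0.194, 0.977, -0.086], [-0.412, 0.001, -0.911]] [-11.7   0.8  -1.2]
pred eye [ 0.4837 -0.3213  0.2022]
pred px 363.2564237204182 211.47407617562214 holes [(680.5, array([364.1515, 211.625 ]))]
pred px 365.79347365601876 199.33418195038922 holes []
[[ 82  87  86  95  94  91 110 177 227 227 225 227 227 228 225 198 156 144
  142]
 [ 92  94  93  95  96  93  97 162 229 228 225 227 228 231 225 193 155 142
  146]
 [ 96  96  94  98  94  95  96 145 196 190 171 156 163 172 175 160 146 142
  143]
 [ 96  97  94  97  97  97 104 132 151 137 116 107 116 133 139 141 141 142
  143]
 [ 97  97 102  99  98  94 116 167 182 176 164 155 149 151 144 145 145 143
  142]
 [ 98  99 100  95  92  89 141 216 224 219 215 207 197 189 181 168 158 154
  149]
 [ 97  97  96  95  88  95 162 225 227 224 225 226 224 220 217 213 205 197
  190]
 [ 98  93  90  89  83 115 196 226 226 226 225 225 223 224 225 225 223 222
  222]
 [ 88  87  87  82  84 137 214 227 223 218 210 187 171 186 209 222 224 225
  225]
 [ 85  81  80  81  95 167 222 227 214 177 155 158 143 141 164 205 224 224
  226]
 [ 82  80  82  80 113 197 228 223 194 144 130 153 155 136 139 176 217 224
  224]
 [ 83  85  81  84 132 211 229 218 171 138 128 144 167 152 126 155 213 225
  223]
 [ 85  86  81  97 169 224 227 219 174 139 132 143 185 174 135 169 218 226
  217]
 [ 85  85  80 113 197 229 225 223 199 156 143 150 181 173 158 199 224 225
  199]
 [ 89  93  94 141 214 229 224 224 218 197 184 178 178 184 202 220 226 224
  184]
 [101 106 116 174 227 228 224 223 224 225 221 215 214 219 224 224 226 216
  167]
 [110 112 114 155 200 216 224 224 223 224 225 224 223 223 225 225 225 200
  146]
 [114 111 108 117 145 204 224 224 224 223 224 223 224 224 224 225 225 187
  142]
 [115 113 109 112 160 217 225 224 224 224 224 224 224 223 218 218 209 164
  139]]
```

The grey-level crop shows the bright peg passing through the dark hole, so the eye is threaded. The 11.7 N in −x is the tag's head touching the post. I ease back 3 mm and release.

Emit:
{"name": "apply_moves", "arguments": {
  "commands": [
    [[0,0,0],[-0.2,0,-0.05],0.8],
    [[0,0,0],[0,0,0],0.8],
    [[0,0,0],[0,0,0],0.5],
    [[0,0,0],[0,0,0],0.3],
    [[0,0,0],[0,0,0],0],
    [[0,0,0],[0,0,0],0],
    [[0,0,0],[0,0,0],0],
    [[0,0,0],[-0.2,0,0.3],0],
    [[0,0,0],[-0.3,0,0.6],0],
    [[0,0,0],[-0.4,0,0.9],0],
    [[0,0,0],[-0.4,0.4,0.9],0],
    [[0,0,0],[-0.4,0.8,0.9],0]
  ]
}}

```text
clock: 48.1
tool_pos: [0.3815, -0.2844, 0.243]
tcp_rot: [[-0.888, 0.214, 0.408], [0.193, 0.977, -0.091], [-0.418, -0.002, -0.908]]
contact_force: [-0.7, 0.3, -0.3]
width: 1.0
gripper_force: 0.0
```

```bash
python3 o.py
cat > fin.py <<'E'
from h import *
import sys
t=grab('top');s=grab('side')
for n,f,r in(('top',t,(320,170,400,240)),('side',s,(320,150,400,250))):
    x0,y0,x1,y1=r; m=cv2.inRange(cv2.cvtColor(f['color'],cv2.COLOR_RGB2HSV),(20,90,70),(36,255,255))[y0:y1,x0:x1]
    k,l,st,c=cv2.connectedComponentsWithStats(m); print(n,[(st[i].tolist(),c[i]+[x0,y0]) for i in range(1,k) if st[i,4]>5])
print('px base/tip/tag end',proj(t,[[.509,-.317,.19],[.4745,-.3215,.225],[.5,-.317,.08]]),proj(s,[[.509,-.317,.19],[.4745,-.3215,.225],[.5,-.317,.08]]))
r=lambda i:cv2.resize(i,(400,300),interpolation=cv2.INTER_CUBIC)[:,:,::-1]
cv2.imwrite('pics/'+sys.argv[1],np.vstack([np.hstack([r(t['color'][165:240,310:410]),r(s['color'][165:240,310:410])]),np.hstack([r(t['color'][130:270,190:380]),r(s['color'][130:280,150:350])])]))
E
python3 fin.py f1.png
```

```text
[  1.9  -5.6  32.4 131.8 -12.2  30.5 121.8] [ -7.1 -44.9 -25.1   5.1  80.6  20.4 -95.2] [ 0.3815 -0.2844  0.243 ] [[-0.888, 0.214, 0.408], [0.193, 0.977, -0.091], [-0.418, -0.002, -0.908]] [-0.7  0.3 -0.3]
top [([27, 31, 26, 11, 144], array([359.10416667, 205.58333333]))]
side []
px base/tip/tag end [[360.40036364 203.60956668]
 [365.64914945 213.83412658]
 [351.50087705 210.29556343]] [[362.41425774 193.80059728]
 [368.15475706 197.40226724]
 [354.25240823 218.33918717]]
```

Emit:
{"name": "apply_moves", "arguments": {
  "commands": [
    [[0,0,0],[0,1,0],0],
    [[0,0,0],[0,1,0],0],
    [[0.0057,0.027,0],[0.3,1,0],0],
    [[0.0057,0.027,0],[0.3,1,0],0],
    [[0.0057,0.027,0],[0.3,1,0],0],
    [[0.0057,0.027,0],[0.3,1,0],0],
    [[0.0057,0.027,0],[0.3,1,0],0],
    [[0.0057,0.027,0],[0.3,1,0],0],
    [[0.0057,0.027,0],[0.3,1,0],0],
    [[0.0057,0.027,0],[0.3,1,0],0],
    [[0.0057,0.027,0],[0.3,1,0],0],
    [[0.0057,0.027,0],[0.3,1,0],0],
    [[0.0057,0.027,0],[0.3,1,0],0],
    [[0.0057,0.027,0],[0.3,1,0],0],
    [[0.0057,0.027,0],[0.3,1,0],0],
    [[0.0057,0.027,0],[0.3,1,0],0],
    [[0.0057,0.027,0],[0.3,1,0],0],
    [[0,0,0],[0.3,1,0],0],
    [[0,0,0],[0.3,1,0],0],
    [[0,0,0],[0.3,1,0],0]
  ]
}}

```text
clock: 50.2
tool_pos: [0.49, 0.1177, 0.2409]
tcp_rot: [[-0.978, 0.21, -0.005], [0.21, 0.978, -0.0], [0.005, -0.001, -1.0]]
contact_force: [0.7, 0.4, -0.3]
width: 0.998
gripper_force: 0.0
```

Emit:
{"name": "apply_moves", "arguments": {
  "commands": [
    [[0,0,0],[0.3,1,0],0],
    [[0,0,0],[0.3,1,0],0],
    [[0,0,0],[0.3,1,0],0],
    [[0,0,0],[0.3,1,0],0],
    [[0,0,0],[0.3,1,0],0],
    [[0,0,0],[0.3,1,0],0],
    [[0,0,0],[0,0,0],0],
    [[0,0,0],[0,0,0],0]
  ]
}}

```text
clock: 51.0
tool_pos: [0.5256, 0.2365, 0.2409]
tcp_rot: [[-0.978, 0.209, -0.005], [0.209, 0.978, -0.002], [0.005, -0.003, -1.0]]
contact_force: [0.4, -0.7, -0.0]
width: 0.996
gripper_force: 0.0
```

```bash
python3 o.py; python3 fin.py f2.png; python3 plan.py p11 | sed 's/angles.*//'
```

```text
[-24.9  18.   -6.9 101.7   2.4  60.7  45.3] [ 0.8 -1.1  0.9  1.   0.7  0.3 -0.6] [0.5256 0.2365 0.2409] [[-0.978, 0.209, -0.005], [0.209, 0.978, -0.002], [0.005, -0.003, -1.0]] [ 0.4 -0.7 -0. ]
top [([27, 31, 26, 11, 144], array([359.10416667, 205.58333333]))]
side [([69, 37, 5, 2, 6], array([391. , 187.5])), ([28, 38, 29, 31, 461], array([360.93275488, 201.10845987]))]
px base/tip/tag end [[360.40036364 203.60956668]
 [365.64914945 213.83412658]
 [351.50087705 210.29556343]] [[362.41425774 193.80059728]
 [368.15475706 197.40226724]
 [354.25240823 218.33918717]]
tray (0.4829723536968231, 0.01944887638092041) (0.3381703197956085, 0.18902252614498138) -3.22210693359375
tool [0.526 0.235 0.242] t 51.2
0 [0.541 0.141] tray mm [ 53. 125.] 
1 [0.537 0.008] tray mm [57. -8.] 
2 [ 0.529 -0.109] tray mm [  55. -126.] 
3 [0.435 0.147] tray mm [-54. 124.] 
4 [0.43  0.018] tray mm [-51.  -5.] 
5 [ 0.422 -0.104] tray mm [ -52. -127.]
```

View pics/f2.png

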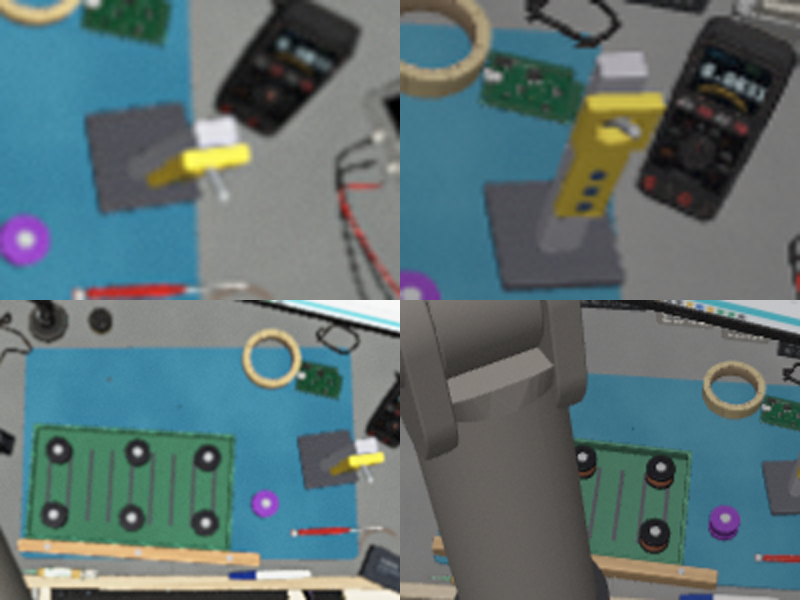

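The image shows the tag hanging upright on the peg, its eye at (620,128) in the side crop. The six chokes are spread 2x3 and the tray lies against the batten. I hand in.

```bash
python3 -c "
from rig import ctrl
print(ctrl.hand_in())"
```

```text
the job is handed in; nothing more can be done
None
```

I handed the job in at about 51 s: the tray lies against the batten, the six chokes are spread in one layer with one in each corner, and the tag hangs on the peg; I did not recheck the bottle in the last picture, but the arm never went near it.

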